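Close the sample chamber with a ring wrench between stop walls

TASK

The cover of the grey sample chamber is still loose: take the ring wrench from the green mat and tighten the brass nut clockwise (seen from above) with it until the cover is closed and the nut is snug. The blue walls leave room only for short swings, so lift and reseat the wrench for every stroke; feel for the end and do not overtighten, because the seal gets crushed, do not force the wrench against the walls, turn the nut only with the wrench, and leave the bottles, jar and dish nearby where they are. When it is snug, lay the wrench flat on the middle of the mat again, as it lay before, and let go.

Things in the scene. Friction and masses are not known exactly. Their poses are not given: they have to be found in the camera images.
- chamber: Grey box-shaped sample chamber, fixed, 112 x 120 mm, flat top 150 mm above the worktop, on a 122 x 130 mm foot. Origin: on the worktop, under the nut's axis. Its x axis points along the middle of the wrench's possible swing (towards the open side, where two brass ports are), z up.
- cover (a joint): Slide of the aluminium cover disc (70 mm dia., 10 mm thick) under the nut, m: gap between cover and chamber. 0 = closed on its seal, positive = lifted. It starts 1.5 to 3.1 mm up and sinks 1.4 mm for each radian that the nut is turned clockwise; the nut rides on it. Below 0 the stiff seal is squeezed, by 0.01 mm at about 0.5 N m; at -0.055 mm it is crushed.
- nut_top (a point): Centre of the top of the brass hexagon, on its vertical axis; z up, x axis square to one of the six flats, turning with the nut. Hexagon 41 mm across flats, 18 mm tall, on a round steel flange 62 mm dia., on which the seated wrench rests, its underside 18 mm below this point. A steel stud of 20 mm dia. sticks out up to 184 mm above the worktop.
- wrench: Steel ring wrench, 0.13 to 0.2 kg, lying flat, 20 mm high. Origin: on the socket's axis at the underside; x along the handle, z up. Ring 58 mm wide; hexagonal socket right through, 43 mm across flats, mouth flared in the lowest 7 mm. It fits the nut when turned against it by a multiple of 60 deg, with 5 deg of play either way. Handle bar 12 mm wide, 2 to 20 mm above the underside.
- wrench_handle (a point): Point in the middle of the wrench's handle bar, 85 mm from the socket axis and 11 mm above the underside, close to the centre of mass: a good place to grip, across the bar. The bar runs from 28 to 148 mm from the socket axis and ends in a 20 mm round knob.
- tool_mat: Green plastic mat, fixed, 200 x 75 x 3 mm; origin under its centre, x along its length. The wrench lies on it along its x axis and belongs there.
- amber_bottle: Bystander: brown bottle with blue cap, 52 mm dia., 105 mm tall, origin under its centre.
- jar: Bystander: white jar, 56 mm dia., 62 mm tall, origin under its centre.
- vial: Bystander: small brown vial with white cap, 27 mm dia., 45 mm tall, origin under its centre.
- petri: Bystander: pink petri dish, 60 mm dia., 15 mm tall, origin under its centre.
- walls: Blue walls on the chamber's top, 8 mm thick, 150 to 202 mm above the worktop; origin and axes as the chamber. One stands 47 mm behind the nut (-x), two in a V run from 39 to 69 mm from its axis. The seated wrench's handle can point only within 0.70 rad (40 deg) either side of the x axis; there it meets a wall.
- nut: The whole nut; origin on its axis, 22 mm under nut_top; axes as nut_top. It turns with 0.2 N m of friction while the cover is up (2 N at 100 mm); once the cover meets its seal it stops almost dead and torque rises steeply (about 50 N m per rad). Snug is 0.6 to 1.1 N m in all (6 to 11 N at 100 mm); 2.1 N m crushes the seal. Let go, it stays within a few degrees.

How it is judged:
By the outcome, as a careful person would: the job done as asked, in the order asked, and still so for the second after the job is handed in, with the robot touching nothing.
It also fails if it takes over 72 s, if anything falls off the work surface, if the arm or the gripper's body presses on something with over 40 N, if the wrist force passes 120 N, or if a joint passes its speed limit or range.

ROBOT

A 6-joint arm with a two-finger parallel gripper is mounted at the origin on a cart in front of the work surface, level with it; the furniture and walls round the work are solid. World frame = base frame: x ahead of the robot, y to its left, z up, the work surface at z = 0. Lengths are in m, angles in degrees, forces in N, time in s.
With the tool pointing down it reaches from about 0.375 to 0.9 m from the base axis. Payload 3.1 kg.
Tool frame: the origin (TCP) lies midway between the tips of the shut fingers; the grasp point (between the pads) lies bot.pinch_z behind it (bot.pinch_z is the distance from the TCP to the grasp point, in m); z points along the fingers, y is the direction in which the jaws open and shut (so a half turn about z gives the same grasp; the last joint's range is limited). The gripper opens to 87 mm and grips with 3 to 60 N. Pads are 19 mm wide; open, the fingers measure 117 mm over their backs; the gripper's body (75 mm by 190 mm) begins 51 mm behind the grasp point.
Start: joints at [66.148, 30.224, 82.088, -0, 67.689, -10.227], TCP at [0.147, 0.607, 0.223] pointing down, gripper open.
Joint ranges: [-176.69, 176.69], [-43.24, 126.21], [12.49, 139.97], [-82, 262], [0, 151.66], [-163.58, 163.58]. Speed limits (degrees/s): [159.86, 159.86, 180, 180, 180, 180].

INTERFACE

Orientations are given as a 3x3 rotation matrix whose columns are the frame's x, y, z axes.
In Python, from rig import bot gives the robot as it stands.
- The arm moves only by the tool apply_moves, never from a script. Its argument "motion" is text: rows parted by semicolons, each of 7 numbers parted by spaces: the shift along the tool's x, y, z in m, then the turn, a rotation vector about the tool's x, y, z in degrees, then the finger opening in m, from 0 to 0.087. A call has exactly 8 rows; each row is the pose to reach, as a shift and turn from the pose commanded when the call began, along the tool's axes at that moment; what a row does not reach only later rows make up. A row lasts 1/8 s, in which the tool goes at most 62.5 mm and 10.7 degrees, less where a joint would pass 70% of its speed; a pose out of reach is approached as far as the arm can. A call with a gripper value outside its range is refused whole. The fingers move at their own pace and stop on an object; the grip force is fixed at half the most. Time passes only in rows, so rows that repeat a pose let the fingers close, or fill a call up. It gives the time, the measured TCP pose, the force and the opening at its end, in the units of the state.
- bot.read_state(): the state, without advancing time (a new reading comes with each control period).
- bot.capture(name): name is "side" or "top" or "wrist"; returns the picture (400x640x3 uint8, red, green, blue); there is no depth.
- bot.get_calibration(name): a dict with "fx", "fy", "cx", "cy" (pixels), "rvec" (rotation vector, rad) and "tvec" (3), from world to camera coordinates, as OpenCV has them. Camera axes: x right, y down, z forward; pixel columns grow to the right and rows downward; lengths in m; the calibration is good to about 2 mm. A picture is of the moment at which its call begins: read the wrist's pose just before it. get_calibration takes no time and is no camera call; for the wrist camera it gives the pose at the moment of the call.
- bot.hand_in(): hands the job in, once; it reports no verdict.
Trained networks look in the newest picture that a camera, given by its name, has taken for a name from the list of things; names that differ only in an ending like _2 or _b are one class to them, and where a whole thing is asked for, a point or a joint stands for the part that bears it (a point fixed in the world has none). Each returns a list of dicts, best first, with "p" (0 to 1); they miss things now and then, are a little off and sometimes report something else, mostly with a low value. They report only what shows in the picture. A call takes as long as a camera call.
- bot.find_in(name, camera): "point" ([x, y, z] in m, in world coordinates, good to about 4 mm: the middle of the surface that is visible of it).
The state is a dict: "time_s": time; "joint_positions": joint angles; "qvel": joint speeds; "tau": joint torques, N m; "position": TCP position; "tcp_rot": TCP orientation; "force": force on the tool from outside, world axes, zero at the start; "moment": the same for the moment, N m; "opening": opening from 0.0 (shut) to 1.0 (fully open).
Only numpy, scipy, OpenCV 4.12 (cv2) and the standard library are available. Lean on these libraries where they do the work, as an engineer would, in place of code of your own. Each camera call takes 0.05 s, during which the arm holds its last target.

## Working session

There is one attempt and no reset: what is moved stays moved. The work goes in short steps, Python scripts to look and compute and a tool call to move; the robot and the scene stay as the last step left them, time stands still between calls to the robot, and variables do not carry over. Pictures are saved under pics/ and viewed, and the job is handed in when it is done.

Besides the shell and the picture viewer there is one more tool, called after "Emit:" in YAML: its name, and indented under it one key for each argument. apply_moves: Moves the arm, as the interface text tells. Its arguments: {"type":"object","properties":{"motion":{"type":"string"}},"required":["motion"]}

```bash
ls; mkdir -p pics; cat > h.py <<'E'
from rig import bot
import numpy as np, cv2
def cal(n):
    c=bot.get_calibration(n); K=np.array([[c['fx'],0,c['cx']],[0,c['fy'],c['cy']],[0,0,1]]); R=cv2.Rodrigues(np.array(c['rvec'],float))[0]
    return K,R,np.array(c['tvec'],float).ravel()
def pix2(n,uv,z,C=None):
    K,R,t=C or cal(n); d=R.T@np.linalg.inv(K)@np.array([uv[0],uv[1],1.]); o=-R.T@t
    return o+d*(z-o[2])/d[2]
def proj(n,P,C=None):
    K,R,t=C or cal(n); q=K@(R@np.asarray(P,float)+t); return q[:2]/q[2]
def snap(n,f):
    C=cal(n); im=bot.capture(n); cv2.imwrite(f'pics/{f}.png',im[:,:,::-1]); return im,C
def st():
    s=bot.read_state(); print('t',round(s['time_s'],3),'pos',np.round(s['position'],4),'F',np.round(s['force'],2),'M',np.round(s['moment'],3),'op',round(s['opening'],3)); return s
E
python3 - <<'E'
from h import *
s=st(); print(np.round(s['tcp_rot'],3), bot.pinch_z)
for n in ('top','side','wrist'): 
    im,C=snap(n,n+'0'); print(n, -C[1].T@C[2])
for o in ('wrench','nut_top','wrench_handle','tool_mat'):
    for c in ('top','side'):
        r=bot.find_in(o,c); print(o,c,[(np.round(x['point'],4),round(x['p'],2)) for x in r[:2]])
st()
E
```

```text
pics
t 0.0 pos [0.1469 0.6068 0.2216] F [-1.5   0.07 -0.44] M [0.086 0.012 0.029] op 1.006
[[-0.972  0.236 -0.001]
 [ 0.236  0.972 -0.002]
 [ 0.    -0.002 -1.   ]] 0.0187
top [0.42919742 0.25716627 1.10717999]
side [0.25625027 0.83013321 0.72022298]
wrist [0.07590999 0.62283633 0.38401909]
wrench top [(array([0.5433, 0.4066, 0.0214]), 0.58), (array([0.7195, 0.1143, 0.0116]), 0.47)]
wrench side [(array([0.542 , 0.4169, 0.0239]), 0.87)]
nut_top top []
nut_top side [(array([0.5536, 0.2062, 0.1746]), 0.97)]
wrench_handle top [(array([0.548 , 0.4072, 0.0208]), 0.81), (array([0.5536, 0.1942, 0.1638]), 0.58)]
wrench_handle side [(array([0.5452, 0.4146, 0.0236]), 0.92), (array([0.5505, 0.2085, 0.1699]), 0.3)]
tool_mat top [(array([0.5213, 0.4027, 0.0062]), 0.8)]
tool_mat side [(array([0.5126, 0.4183, 0.0032]), 0.9), (array([0.7155, 0.1148, 0.014 ]), 0.38)]
t 0.55 pos [0.1472 0.6074 0.2225] F [-0.07  0.75  0.35] M [-0.016 -0.038 -0.002] op 0.998
```

View pics/top0.png

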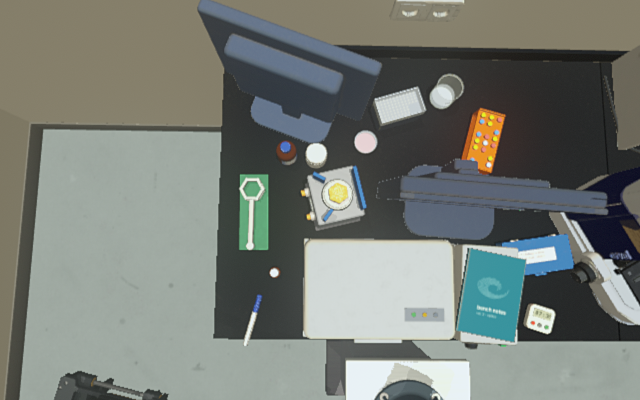

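View pics/side0.png

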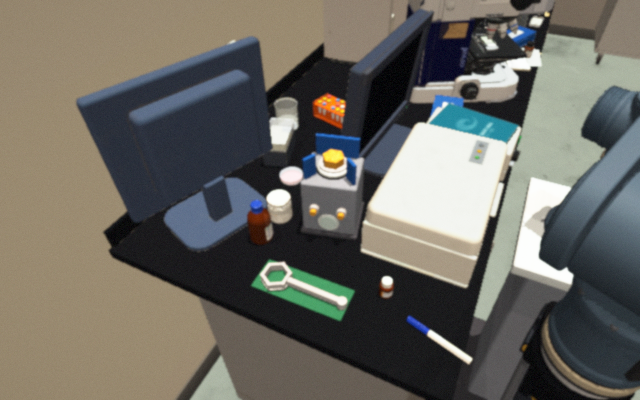

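View pics/wrist0.png

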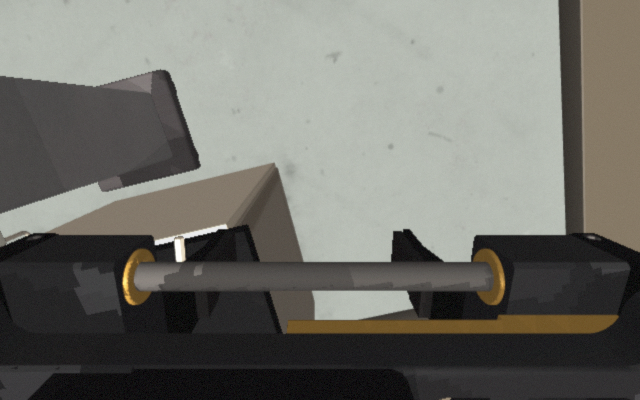

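The top view shows the wrench ring at about (252,188), its knob at (250,246) and the nut at (338,194). The ports are on the left (+y) side. I'll zoom in and convert these to positions.

```bash
python3 - <<'E'
from h import *
im=cv2.imread('pics/top0.png'); a=cv2.resize(im[160:260,225:385],None,fx=5,fy=5,interpolation=cv2.INTER_CUBIC); cv2.imwrite('pics/top0z.png',a)
im=cv2.imread('pics/side0.png'); a=cv2.resize(im[130:320,245:395],None,fx=3.1,fy=3.1,interpolation=cv2.INTER_CUBIC); cv2.imwrite('pics/side0z.png',a)
for uv,z in (((252,188),.023),((250,246),.02),((338,194),.184),((253,212),.003)): print(uv,pix2('top',uv,z))
E
```

```text
(252, 188) [0.58734565 0.40669909 0.023     ]
(250, 246) [0.43658996 0.40783689 0.02      ]
(338, 194) [0.55309443 0.19277846 0.184     ]
(253, 212) [0.52618739 0.40494541 0.003     ]
```

View pics/top0z.png

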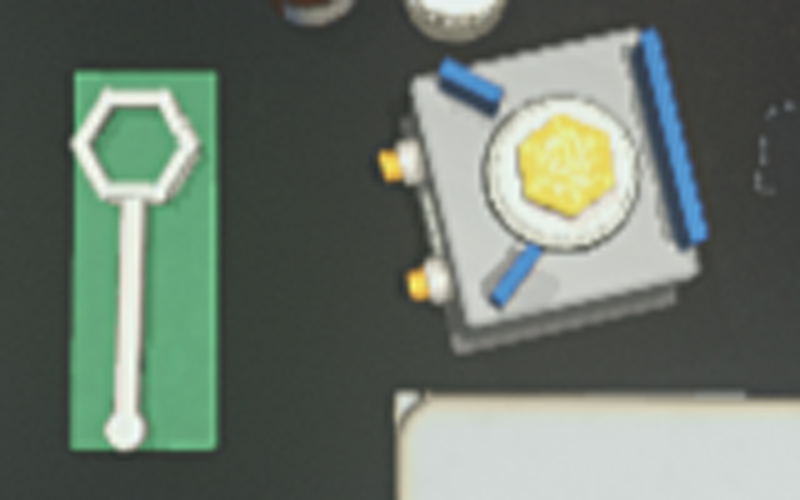

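View pics/side0z.png

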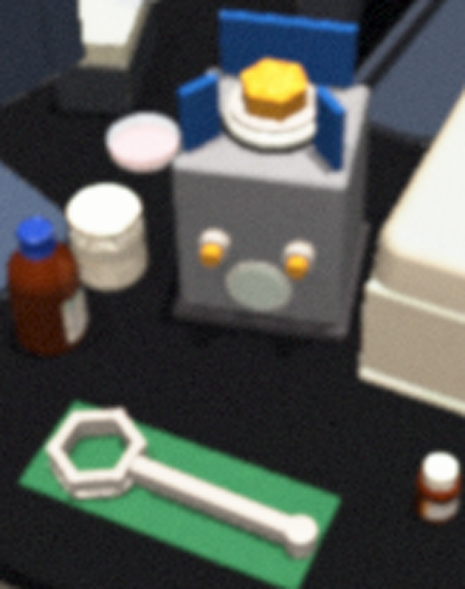

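```bash
cat >> h.py <<'E'
import json,os
from scipy.spatial.transform import Rotation as Ro
def Ry(yaw):
    a=np.radians(yaw); x=np.array([np.cos(a),np.sin(a),0]); z=np.array([0,0,-1.]); return np.c_[x,np.cross(z,x),z]
# commanded pose kept in cmd.json: p, R
def getcmd():
    d=json.load(open('cmd.json')); return np.array(d['p']),np.array(d['R'])
def setcmd(p,R): json.dump({'p':list(map(float,p)),'R':np.asarray(R).tolist()},open('cmd.json','w'))
def rows(targets,g):
    """targets: list of 8 (pos,yaw or R)"""
    p,R=getcmd(); out=[]
    for i,(q,y) in enumerate(targets):
        Rt=Ry(y) if np.isscalar(y) else y
        d=R.T@(np.array(q)-p); w=Ro.from_matrix(R.T@Rt).as_rotvec(degrees=True)
        gg=g[i] if hasattr(g,'__len__') else g
        out.append('%.4f %.4f %.4f %.2f %.2f %.2f %.3f'%(*d,*w,gg))
    print('; '.join(out).replace('-0.0000','0').replace('0.0000','0').replace('-0.00','0').replace('0.00 ','0 ') if 0 else '; '.join(out))
def after(last):
    """apply last row text to cmd"""
    v=np.array(list(map(float,last.split()))); p,R=getcmd()
    setcmd(p+R@v[:3], R@Ro.from_rotvec(v[3:6],degrees=True).as_matrix())
def lerp(p0,y0,p1,y1,n,N=8):
    t=[min(1,(i+1)/n) for i in range(N)]
    return [(np.array(p0)*(1-s)+np.array(p1)*s, y0*(1-s)+y1*s) for s in t]
E
python3 - <<'E'
from h import *
from rig import bot
s=bot.read_state(); R=np.array(s['tcp_rot']); 
# nominal start: pointing straight down
yaw=np.degrees(np.arctan2(R[1,0],R[0,0])); print(yaw)
setcmd([.147,.607,.223],Ry(166.375))
K,Rc,t=cal('wrist'); print('cam z in tool',R.T@Rc.T[:,2], 'cam pos in tool',R.T@(-Rc.T@t-np.array(s['position'])),K)
rows(lerp([.147,.607,.223],166.375,[.50,.405,.16],180,7),.087)
E
```

```text
166.37394085163533
cam z in tool [-2.66921149e-01 -4.85776880e-04  9.63718249e-01] cam pos in tool [ 0.07285554 -0.00148052 -0.16233992] [[315.19370837   0.         313.40476664]
 [  0.         315.19370837 198.30430939]
 [  0.           0.           1.        ]]
-0.0558 -0.0162 0.0090 0.00 0.00 -1.95 0.087; -0.1116 -0.0323 0.0180 0.00 0.00 -3.89 0.087; -0.1674 -0.0485 0.0270 0.00 0.00 -5.84 0.087; -0.2232 -0.0647 0.0360 0.00 0.00 -7.79 0.087; -0.2790 -0.0808 0.0450 0.00 0.00 -9.73 0.087; -0.3348 -0.0970 0.0540 0.00 0.00 -11.68 0.087; -0.3907 -0.1132 0.0630 0.00 0.00 -13.62 0.087; -0.3907 -0.1132 0.0630 0.00 0.00 -13.62 0.087
```

```bash
python3 - <<'E'
from h import *
rows(lerp([.147,.607,.223],166.375,[.61,.405,.22],180,8),.087)
E
```

```text
-0.0622 -0.0109 0.0004 0.00 0.00 -1.70 0.087; -0.1244 -0.0218 0.0008 0.00 0.00 -3.41 0.087; -0.1866 -0.0327 0.0011 0.00 0.00 -5.11 0.087; -0.2488 -0.0436 0.0015 0.00 0.00 -6.81 0.087; -0.3110 -0.0545 0.0019 0.00 0.00 -8.52 0.087; -0.3732 -0.0654 0.0023 0.00 0.00 -10.22 0.087; -0.4354 -0.0763 0.0026 0.00 0.00 -11.92 0.087; -0.4976 -0.0872 0.0030 0.00 0.00 -13.62 0.087
```

Emit:
apply_moves:
  motion: "-0.055 -0.01 0 0 0 -1.7 0.087; -0.115 -0.02 0 0 0 -3.4 0.087; -0.175 -0.031 0.001 0 0 -5.1 0.087; -0.235 -0.042 0.002 0 0 -6.8 0.087; -0.295 -0.053 0.002 0 0 -8.5 0.087; -0.355 -0.064 0.002 0 0 -10.2 0.087; -0.415 -0.075 0.003 0 0 -12 0.087; -0.475 -0.086 0.003 0 0 -13.62 0.087"

```text
time_s: 1.55
position: [0.5903, 0.4109, 0.2195]
tcp_rot: [[-1.0, -0.001, -0.0], [-0.001, 1.0, 0.0], [0.0, 0.0, -1.0]]
force: [0.4, 0.4, 0.3]
opening: 0.998
```

```bash
python3 - <<'E'
from h import *
after('-0.475 -0.086 0.003 0 0 -13.62 0.087'); print(getcmd())
s=st(); im,C=snap('wrist','w1'); s=st(); im,C=snap('wrist','w1'); np.save('w1.npy',np.array([C[0],C[1],np.c_[C[2],C[2],C[2]]]))
for o in ('wrench','wrench_handle'):
    r=bot.find_in(o,'wrist'); print(o,[(np.round(x['point'],4),round(x['p'],2)) for x in r[:2]])
st()
E
```

```text
(array([0.588374  , 0.41152625, 0.22      ]), array([[-9.99999996e-01,  8.72664625e-05,  0.00000000e+00],
       [ 8.72664625e-05,  9.99999996e-01,  0.00000000e+00],
       [ 0.00000000e+00,  0.00000000e+00, -1.00000000e+00]]))
t 1.55 pos [0.5903 0.4109 0.2195] F [0.37 0.36 0.25] M [0.019 0.01  0.036] op 0.998
t 1.6 pos [0.5993 0.4061 0.2194] F [ 5.1  -0.84  0.25] M [-0.021 -0.322  0.05 ] op 1.0
wrench [(array([0.5327, 0.4125, 0.0223]), 0.57), (array([0.5554, 0.2107, 0.1686]), 0.51)]
wrench_handle [(array([0.5358, 0.4106, 0.0207]), 0.78), (array([0.5543, 0.2158, 0.168 ]), 0.34)]
t 1.75 pos [0.5894 0.4108 0.2189] F [0.87 1.17 0.15] M [0.002 0.033 0.041] op 0.998
```

View pics/w1.png

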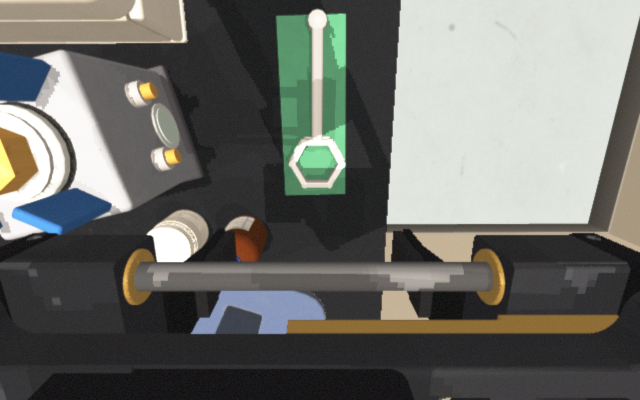

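The wrist view shows the knob at about (317,19) and the ring at about (317,162). The wrench lies along the mat. Next I'll take the nut view.

```bash
python3 - <<'E'
from h import *
A=np.load('w1.npy'); C=(A[0],A[1],A[2][:,0])
im=cv2.imread('pics/w1.png'); sub=im[:210,265:355].astype(int)
b,g,r=sub[...,0],sub[...,1],sub[...,2]
m=((r>130)).astype(np.uint8)
n,l,s,c=cv2.connectedComponentsWithStats(m); k=1+np.argmax(s[1:,4]); m=(l==k); print(s[k],c[k])
# rectify to z=0.023 plane
ys,xs=np.where(m)
for y in range(10,192,6):
    x=np.where(m[y])[0]
    if len(x): print(y,x.min()+265,x.max()+265,end=' | ')
P=np.array([pix2('wrist',(x+265,y),.023,C) for x,y in zip(xs,ys)])
print(); print('ext',P.min(0),P.max(0))
# bar centerline
B=P[(P[:,0]>.45)&(P[:,0]<.545)]
f=np.polyfit(B[:,0],B[:,1],1); print('bar y=',f, np.degrees(np.arctan(f[0])), np.polyval(f,[.5,.585]))
# green mat
hs=cv2.cvtColor(im,cv2.COLOR_BGR2HSV); gm=((hs[...,0]>50)&(hs[...,0]<80)&(hs[...,1]>100)).astype(np.uint8); gm[220:]=0
gm=cv2.morphologyEx(gm,cv2.MORPH_CLOSE,np.ones((9,9)))
cn=max(cv2.findContours(gm,0,1)[0],key=cv2.contourArea)[:,0]
Q=np.array([pix2('wrist',p,.003,C)[:2] for p in cn]); rr=cv2.minAreaRect((Q*1000).astype(np.float32)); print('mat',rr)
rg=P[P[:,0]>.553]; print('ring',rg.min(0),rg.max(0),'circ',cv2.minEnclosingCircle((rg[:,:2]*1000).astype(np.float32)))
p=P[:,:2]; 
print('nut cmd')
nx=[.5543,.205]; a=np.radians(103); q=np.r_[np.array([.554,.197])-.035*np.array([np.cos(a),np.sin(a)]),.28]; print(q)
rows(lerp([.5884,.4115,.22],180,q,110,7),.087)
E
```

```text
[  24    9   57  180 2950] [ 53.63186441 111.9620339 ]
10 313 322 | 16 308 326 | 22 308 326 | 28 311 324 | 34 312 322 | 40 312 322 | 46 312 322 | 52 312 322 | 58 312 322 | 64 312 322 | 70 312 322 | 76 312 322 | 82 312 322 | 88 312 322 | 94 312 322 | 100 312 322 | 106 312 322 | 112 312 321 | 118 312 321 | 124 312 321 | 130 312 344 | 136 306 344 | 142 299 343 | 148 295 343 | 154 292 343 | 160 289 344 | 166 289 344 | 172 294 339 | 178 297 336 | 184 301 332 | 
ext [0.42885959 0.37615923 0.023     ] [0.61492726 0.44042615 0.023     ]
bar y= [0.00271664 0.40714995] 0.15565169243885044 [0.40850827 0.40873919]
mat ((528.1844482421875, 403.2170715332031), (198.86949157714844, 73.11695098876953), 1.2675821781158447)
ring [0.5537943  0.37615923 0.023     ] [0.61492726 0.44042615 0.023     ] circ ((583.5859985351562, 414.1746826171875), 38.35711669921875)
nut cmd
[0.56187329 0.16289705 0.28      ]
0.0038 -0.0355 -0.0086 0.00 0.00 9.99 0.087; 0.0075 -0.0711 -0.0171 0.00 0.00 20.00 0.087; 0.0113 -0.1066 -0.0257 0.00 0.00 30.00 0.087; 0.0151 -0.1421 -0.0343 0.00 0.00 40.00 0.087; 0.0189 -0.1776 -0.0429 0.00 0.00 49.99 0.087; 0.0227 -0.2131 -0.0514 0.00 0.00 60.00 0.087; 0.0265 -0.2486 -0.0600 0.00 0.00 70.00 0.087; 0.0265 -0.2486 -0.0600 0.00 0.00 70.00 0.087
```

Emit:
apply_moves:
  motion: "0.004 -0.045 -0.01 0 0 10 0.087; 0.008 -0.095 -0.02 0 0 20 0.087; 0.012 -0.145 -0.03 0 0 30 0.087; 0.017 -0.185 -0.04 0 0 40 0.087; 0.021 -0.215 -0.05 0 0 50 0.087; 0.024 -0.235 -0.06 0 0 60 0.087; 0.026 -0.245 -0.06 0 0 68 0.087; 0.026 -0.249 -0.06 0 0 70 0.087"

```text
time_s: 2.75
position: [0.5611, 0.1638, 0.2799]
tcp_rot: [[-0.343, 0.939, -0.0], [0.939, 0.343, 0.0], [0.001, -0.0, -1.0]]
force: [-0.2, 0.3, -0.8]
opening: 1.0
```

```bash
python3 - <<'E'
from h import *
after('0.026 -0.249 -0.06 0 0 70 0.087'); print(getcmd()[0])
s=st(); im,C=snap('wrist','w2');st(); im,C=snap('wrist','w3'); np.save('w3.npy',np.array([C[0],C[1],np.c_[C[2],C[2],C[2]]]))
r=bot.find_in('nut_top','wrist'); print([(np.round(x['point'],4),round(x['p'],2)) for x in r[:2]])
st(); a=cv2.resize(im[80:280,160:460,::-1],None,fx=2.6,fy=2.6,interpolation=cv2.INTER_CUBIC); cv2.imwrite('pics/w3z.png',a)
E
```

```text
[0.56235227 0.16252852 0.28      ]
t 2.75 pos [0.5611 0.1638 0.2799] F [-0.17  0.27 -0.79] M [-0.104  0.001 -0.022] op 1.0
t 2.8 pos [0.5614 0.1634 0.2797] F [ 0.11 -0.18 -0.55] M [-0.091  0.09  -0.015] op 0.997
[(array([0.5552, 0.1978, 0.1854]), 0.8), (array([0.5701, 0.1613, 0.1958]), 0.39)]
t 2.9 pos [0.5619 0.1639 0.2795] F [-0.4   0.1   0.76] M [-0.091 -0.006  0.055] op 1.003
```

View pics/w3.png

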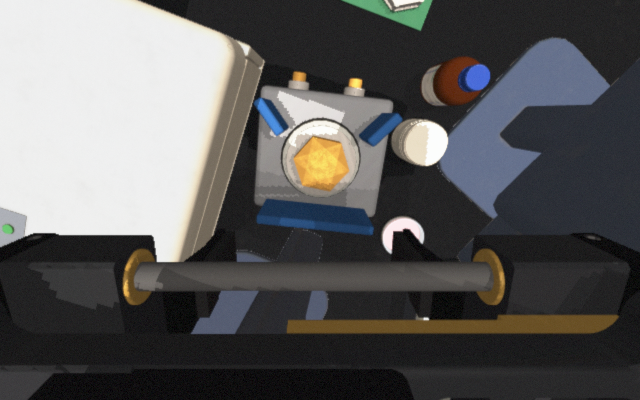

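View pics/w3z.png

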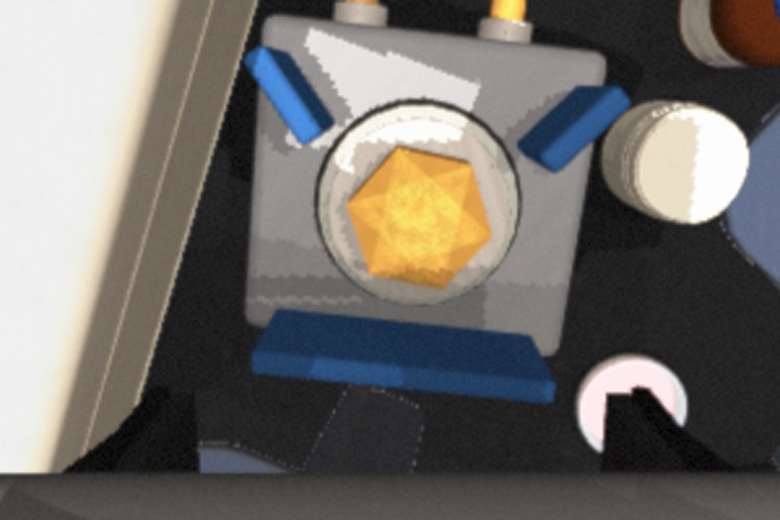

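```bash
python3 - <<'E'
from h import *
from scipy.optimize import least_squares
A=np.load('w3.npy'); C=(A[0],A[1],A[2][:,0])
V=np.array([(402,146),(477,162),(491,237),(444,289),(371,273),(348,205)])/2.6+[160,80]-0.3
for z in (.182,.184,.186):
    W=np.array([pix2('wrist',v,z,C) for v in V])
    def f(p): 
        a=p[2]+np.arange(6)*np.pi/3*-1
        return np.r_[p[0]+p[3]*np.cos(a)-W[:,0],p[1]+p[3]*np.sin(a)-W[:,1]]
    d=W.mean(0); a0=np.arctan2(W[0,1]-d[1],W[0,0]-d[0])
    s=min([least_squares(f,[d[0],d[1],a0,.0237])],key=lambda s:s.cost)
    print(z,s.x,'vertex deg',np.degrees(s.x[2])%60,'rms mm',np.sqrt(2*s.cost/6)*1000, 'flat-normal deg mod60',(np.degrees(s.x[2])+30)%60)
# direction from box top edges z=.15 : left edge, right edge, front edge
def d(u1,u2,z): 
    a=pix2('wrist',np.array(u1)/2.6+[160,80],z,C);b=pix2('wrist',np.array(u2)/2.6+[160,80],z,C); v=b-a; print(a,b,np.linalg.norm(v),np.degrees(np.arctan2(v[1],v[0])))
d((247,318),(263,20),.15); d((558,345),(605,65),.15); d((270,15),(595,55),.15)
d((252,370),(553,402),.202)
d((250,355),(553,382),.202)
E
```

```text
0.182 [0.55746422 0.19290866 2.21527898 0.02400398] vertex deg 6.926136166209233 rms mm 0.7620775920363329 flat-normal deg mod60 36.92613616620923
0.184 [0.55730176 0.19319879 2.21527903 0.02381938] vertex deg 6.926138942330766 rms mm 0.7562168882137852 flat-normal deg mod60 36.926138942330766
0.186 [0.55713929 0.19348893 2.21527908 0.02363478] vertex deg 6.92614167397231 rms mm 0.7503561843937319 flat-normal deg mod60 36.926141673972324
[0.51220904 0.13134027 0.15      ] [0.48633689 0.23325861 0.15      ] 0.10515092029439971 104.24376185831186
[0.62477114 0.16117444 0.15      ] [0.60053128 0.259375   0.15      ] 0.10114801035824639 103.86573486792074
[0.48807247 0.2355845  0.15      ] [0.59600685 0.26120362 0.15      ] 0.11093318157367539 13.35253218251584
[0.52293948 0.13346074 0.202     ] [0.61490749 0.15566431 0.202     ] 0.09461032284652408 13.573019298105953
[0.52089787 0.13794679 0.202     ] [0.61230362 0.16183022 0.202     ] 0.09447448860038662 14.64343541761814
```

```bash
python3 - <<'E'
from h import *
p,R=getcmd(); yaw=np.degrees(np.arctan2(R[1,0],R[0,0])); print(yaw)
rows(lerp(p,yaw,[.496,.4085,.06],180.2,8),.087)
E
```

```text
109.995
0.0317 0.0027 0.0275 0.00 0.00 -8.78 0.087; 0.0635 0.0054 0.0550 0.00 0.00 -17.55 0.087; 0.0952 0.0082 0.0825 0.00 0.00 -26.33 0.087; 0.1269 0.0109 0.1100 0.00 0.00 -35.10 0.087; 0.1586 0.0136 0.1375 0.00 0.00 -43.88 0.087; 0.1904 0.0163 0.1650 0.00 0.00 -52.65 0.087; 0.2221 0.0190 0.1925 0.00 0.00 -61.43 0.087; 0.2538 0.0218 0.2200 0.00 0.00 -70.20 0.087
```

Emit:
apply_moves:
  motion: "0.04 0.003 0 0 0 -10 0.087; 0.09 0.007 0.02 0 0 -20 0.087; 0.14 0.011 0.05 0 0 -30 0.087; 0.19 0.015 0.1 0 0 -40 0.087; 0.225 0.019 0.14 0 0 -50 0.087; 0.245 0.021 0.18 0 0 -60 0.087; 0.253 0.0218 0.21 0 0 -69 0.087; 0.2538 0.0218 0.22 0 0 -70.2 0.087"

```text
time_s: 3.9
position: [0.494, 0.4095, 0.057]
tcp_rot: [[-1.0, -0.006, -0.004], [-0.006, 1.0, -0.002], [0.004, -0.002, -1.0]]
force: [0.5, 1.2, -0.4]
opening: 0.998
```

```bash
python3 - <<'E'
from h import *
after('0.2538 0.0218 0.22 0 0 -70.2 0.087'); print(getcmd()[0])
snap('side','s1'); s=st();s=st(); p,R=getcmd()
im,C=snap('top','t1'); cv2.imwrite('pics/t1z.png',cv2.resize(im[140:290,205:365,::-1],None,fx=4,fy=4,interpolation=cv2.INTER_CUBIC))
E
```

```text
[0.49605432 0.40848433 0.06      ]
t 3.95 pos [0.4945 0.409  0.057 ] F [ 0.33  0.34 -0.87] M [-0.006 -0.037 -0.015] op 1.002
t 3.95 pos [0.4945 0.409  0.057 ] F [ 0.33  0.34 -0.87] M [-0.006 -0.037 -0.015] op 1.002
```

View pics/s1.png

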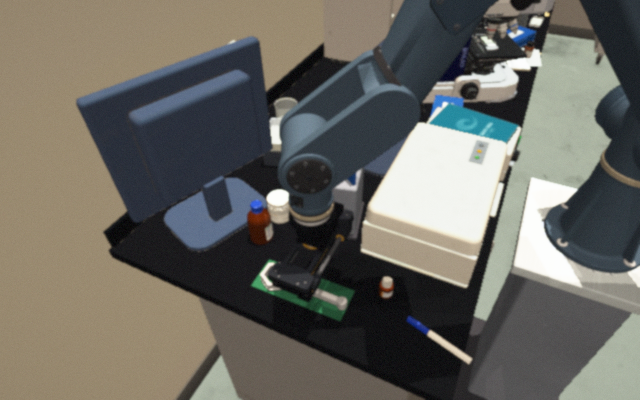

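The gripper is centred over the bar, so I'll descend and close.

Emit:
apply_moves:
  motion: "0 0 0.02 0 0 0 0.087; 0 0 0.038 0 0 0 0.087; 0 0 0.047 0 0 0 0.087; 0 0 0.051 0 0 0 0.05; 0 0 0.051 0 0 0 0.005; 0 0 0.051 0 0 0 0.005; 0 0 0.051 0 0 0 0.005; 0 0 0.051 0 0 0 0.005"

```text
time_s: 5.0
position: [0.4964, 0.409, 0.0089]
tcp_rot: [[-1.0, -0.003, 0.001], [-0.003, 1.0, 0.0], [-0.001, 0.0, -1.0]]
force: [-0.0, -0.8, -0.1]
opening: 0.517
```

```bash
python3 - <<'E'
from h import *
after('0 0 0.051 0 0 0 0.01'); print(getcmd()[0]); s=st(); print(np.round(s['tcp_rot'],4))
E
```

```text
[0.49605432 0.40848433 0.009     ]
t 5.0 pos [0.4964 0.409  0.0089] F [-0.03 -0.77 -0.11] M [-0.008 -0.006  0.057] op 0.517
[[-1.0e+00 -3.4e-03  6.0e-04]
 [-3.4e-03  1.0e+00  3.0e-04]
 [-6.0e-04  3.0e-04 -1.0e+00]]
```

Emit:
apply_moves:
  motion: "0 0 0.002 0 0 0 0.005; 0 0 0.002 0 0 0 0.005; 0 0 0.002 0 0 0 0.005; 0 0 0.002 0 0 0 0.005; 0 0 0.002 0 0 0 0.005; 0 0 0.002 0 0 0 0.005; 0 0 0.002 0 0 0 0.005; 0 0 0.002 0 0 0 0.005"

```text
time_s: 6.0
position: [0.4962, 0.4089, 0.0065]
tcp_rot: [[-1.0, -0.003, -0.0], [-0.003, 1.0, -0.0], [0.0, -0.0, -1.0]]
force: [-0.6, -0.2, -0.9]
opening: 0.136
```

```bash
python3 - <<'E'
from h import *
after('0 0 0.002 0 0 0 0.01'); print(getcmd()[0]); s=st(); print(np.round(s['tcp_rot'],4))
N=np.array([.5567,.1933])
def tgt(a,z,L=.090):
    a=np.radians(a); return np.r_[N+L*np.array([np.cos(a),np.sin(a)]),z]
p,R=getcmd()
# via: lift to .22, then move to nut
rows(lerp(p,180.2,tgt(96.9,.23),96.9,8),.005)
E
```

```text
[0.49605432 0.40848433 0.007     ]
t 6.0 pos [0.4962 0.4089 0.0065] F [-0.6  -0.23 -0.87] M [ 0.113  0.02  -0.017] op 0.136
[[-1.0e+00 -3.5e-03 -1.0e-04]
 [-3.5e-03  1.0e+00 -0.0e+00]
 [ 1.0e-04 -0.0e+00 -1.0e+00]]
-0.0062 -0.0158 -0.0279 0.00 0.00 10.41 0.005; -0.0124 -0.0315 -0.0557 0.00 0.00 20.82 0.005; -0.0185 -0.0473 -0.0836 0.00 0.00 31.23 0.005; -0.0247 -0.0630 -0.1115 0.00 0.00 41.65 0.005; -0.0309 -0.0788 -0.1394 0.00 0.00 52.06 0.005; -0.0371 -0.0945 -0.1672 0.00 0.00 62.47 0.005; -0.0432 -0.1103 -0.1951 0.00 0.00 72.88 0.005; -0.0494 -0.1260 -0.2230 0.00 0.00 83.30 0.005
```

Emit:
apply_moves:
  motion: "0 0 -0.02 0 0 0 0.005; 0 0 -0.06 0 0 0 0.005; 0 0 -0.12 0 0 5 0.005; -0.005 0 -0.17 0 0 14 0.005; -0.01 0 -0.2 0 0 24 0.005; -0.02 0 -0.215 0 0 34 0.005; -0.03 0 -0.222 0 0 44 0.005; -0.04 -0.01 -0.223 0 0 52 0.005"

```text
time_s: 7.0
position: [0.5365, 0.3995, 0.2319]
tcp_rot: [[-0.615, 0.788, 0.002], [0.788, 0.615, 0.001], [-0.0, 0.003, -1.0]]
force: [-0.6, 0.1, -1.2]
opening: 0.135
```

```bash
python3 - <<'E'
from h import *
after('-0.04 -0.01 -0.223 0 0 52 0.005'); p,R=getcmd(); print(p);st()
N=np.array([.5567,.1933])
def tgt(a,z,L=.090):
    a=np.radians(a); return np.r_[N+L*np.array([np.cos(a),np.sin(a)]),z]
rows(lerp(p,128.2,tgt(96.9,.23),96.9,7),.005)
E
```

```text
[0.53608813 0.39862052 0.23      ]
t 7.0 pos [0.5365 0.3995 0.2319] F [-0.64  0.13 -1.18] M [-0.059  0.027  0.026] op 0.135
-0.0139 -0.0091 -0.0000 0.00 0.00 4.47 0.005; -0.0278 -0.0183 0.0000 0.00 0.00 8.94 0.005; -0.0417 -0.0274 0.0000 0.00 0.00 13.41 0.005; -0.0555 -0.0366 0.0000 0.00 0.00 17.88 0.005; -0.0694 -0.0457 0.0000 0.00 0.00 22.35 0.005; -0.0833 -0.0549 -0.0000 0.00 0.00 26.82 0.005; -0.0972 -0.0640 -0.0000 0.00 0.00 31.30 0.005; -0.0972 -0.0640 -0.0000 0.00 0.00 31.30 0.005
```

Emit:
apply_moves:
  motion: "-0.012 -0.008 0 0 0 4 0.005; -0.03 -0.02 0 0 0 9 0.005; -0.05 -0.033 0 0 0 15 0.005; -0.068 -0.045 0 0 0 21 0.005; -0.082 -0.054 0 0 0 26 0.005; -0.091 -0.06 0 0 0 29.5 0.005; -0.0955 -0.063 0 0 0 31 0.005; -0.0972 -0.064 0 0 0 31.3 0.005"

```text
time_s: 8.0
position: [0.546, 0.2829, 0.2303]
tcp_rot: [[-0.12, 0.993, 0.001], [0.993, 0.12, 0.0], [0.0, 0.001, -1.0]]
force: [-0.8, -0.3, -1.8]
opening: 0.132
```

```bash
python3 - <<'E'
from h import *
after('-0.0972 -0.064 0 0 0 31.3 0.005'); p,R=getcmd(); print(p);st()
im,C=snap('side','s2'); cv2.imwrite('pics/s2z.png',cv2.resize(im[100:260,230:430,::-1],None,fx=3.6,fy=3.6,interpolation=cv2.INTER_CUBIC))
im,C=snap('top','t2'); cv2.imwrite('pics/t2z.png',cv2.resize(im[130:250,260:420,::-1],None,fx=5,fy=5,interpolation=cv2.INTER_CUBIC))
im,C=snap('wrist','w4');np.save('w4.npy',np.array([C[0],C[1],np.c_[C[2],C[2],C[2]]]));s=st()
print(np.round(s['tcp_rot'],4))
E
```

```text
[0.54589246 0.28265624 0.23      ]
t 8.0 pos [0.546  0.2829 0.2303] F [-0.81 -0.28 -1.76] M [0.018 0.056 0.013] op 0.132
t 8.15 pos [0.546  0.2834 0.2298] F [-1.44  0.19 -1.91] M [-0.048  0.028 -0.006] op 0.134
[[-1.207e-01  9.927e-01  1.000e-04]
 [ 9.927e-01  1.207e-01  3.000e-04]
 [ 2.000e-04  2.000e-04 -1.000e+00]]
```

View pics/s2z.png

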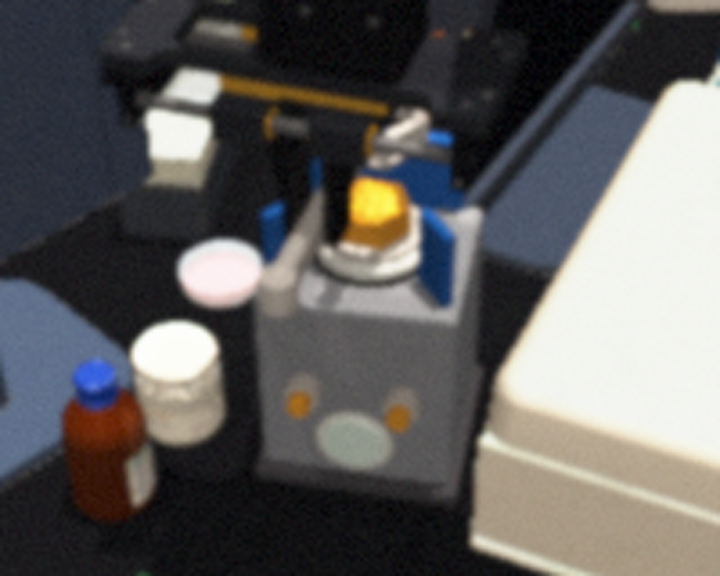

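View pics/t2z.png

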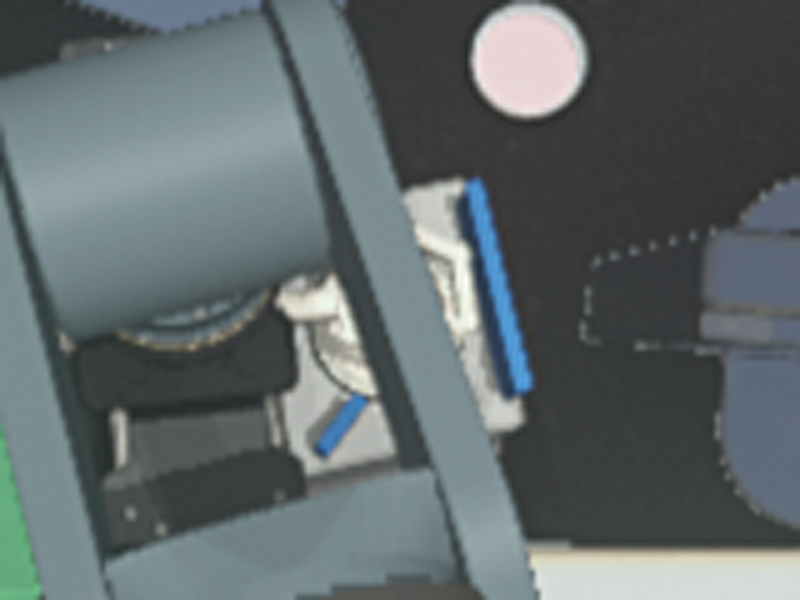

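View pics/w4.png

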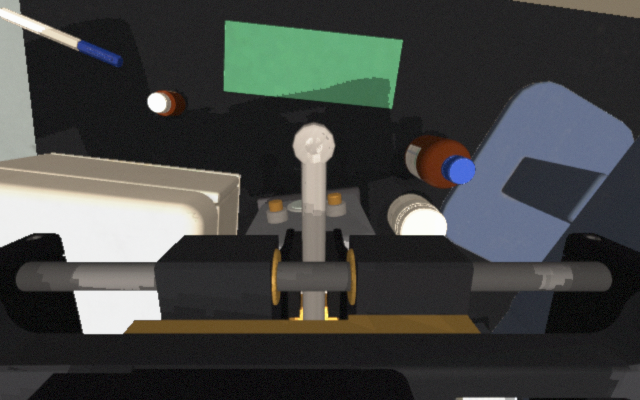

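The wrench is gripped with the knob at (313,144) in the wrist view, and the side view shows the ring above the back wall. I'll check the grip length before seating.

```bash
python3 - <<'E'
from h import *
A=np.load('w4.npy'); C=(A[0],A[1],A[2][:,0])
A1=np.load('w1.npy'); C1=(A1[0],A1[1],A1[2][:,0])
p=np.array([.546,.2832]); 
for uv in ((313.5,144),(313,124)):
    k=pix2('wrist',uv,.246,C); d=k[:2]-p; print(k,np.linalg.norm(d),np.degrees(np.arctan2(d[1],d[0])))
print('ring0',pix2('wrist',(317,162.5),.023,C1),'knob0',pix2('wrist',(317,19),.02,C1),pix2('wrist',(317,9),.015,C1))
# t1-type check of the nut in side view
im=cv2.imread('pics/side0.png'); K=cal('side')
for N in ([.5572,.1933],[.5555,.193]):
    print([np.round(proj('side',[N[0]+.02367*np.cos(a),N[1]+.02367*np.sin(a),.1845],K),1) for a in np.radians(6.9+60*np.arange(6))])
cv2.imwrite('pics/side0n.png',cv2.resize(im[130:190,300:370],None,fx=10,fy=10,interpolation=cv2.INTER_CUBIC))
T=cal('top')
for N in ([.5572,.1933],[.5555,.193]):
    print([np.round(proj('top',[N[0]+.02367*np.cos(a),N[1]+.02367*np.sin(a),.1845],T),1) for a in np.radians(6.9+60*np.arange(6))])
im=cv2.imread('pics/top0.png')
cv2.imwrite('pics/top0n.png',cv2.resize(im[170:220,310:370],None,fx=12,fy=12,interpolation=cv2.INTER_CUBIC))
E
```

```text
[0.5388215  0.33964671 0.246     ] 0.05690133697109979 97.24756954454809
[0.53751933 0.34850667 0.246     ] 0.06585501789725975 97.39897818856973
ring0 [0.5847816  0.40831811 0.023     ] knob0 [0.43715945 0.40856142 0.02      ] [0.42673091 0.40862095 0.015     ]
[array([322.6, 152.7]), array([324.8, 159.4]), array([335.7, 161.6]), array([344.1, 156.9]), array([341.6, 150.2]), array([331. , 148.1])]
[array([323.4, 152.8]), array([325.6, 159.6]), array([336.5, 161.7]), array([344.9, 157. ]), array([342.4, 150.3]), array([331.8, 148.3])]
[array([336.6, 181.7]), array([328.1, 187.9]), array([329.3, 198.3]), array([339. , 202.6]), array([347.5, 196.4]), array([346.3, 186. ])]
[array([336.7, 182.5]), array([328.2, 188.6]), array([329.4, 199.1]), array([339.1, 203.4]), array([347.7, 197.2]), array([346.4, 186.7])]
```

View pics/side0n.png

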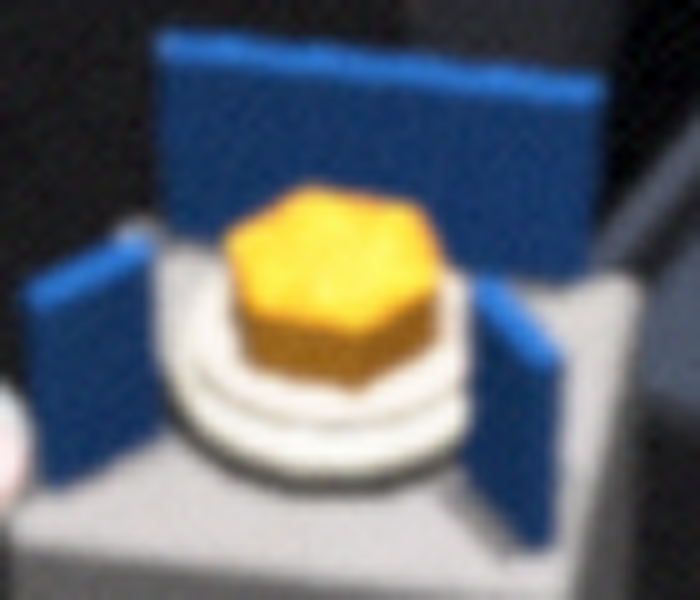

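View pics/top0n.png

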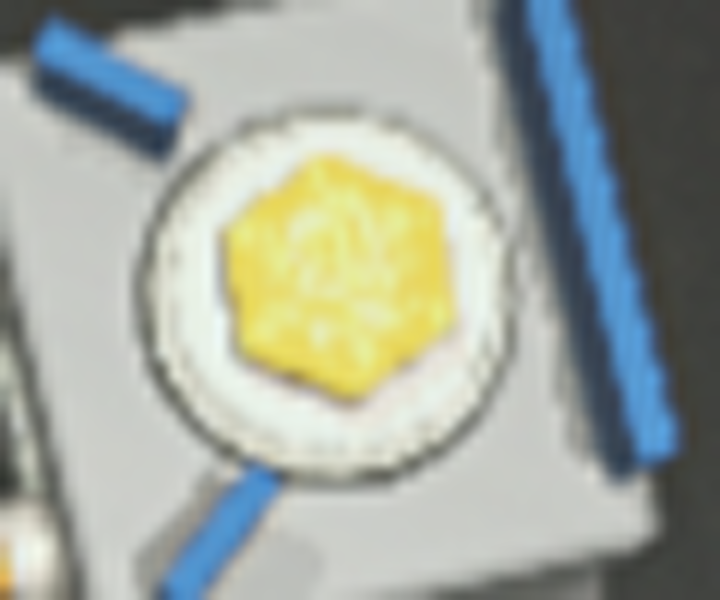

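Emit:
apply_moves:
  motion: "0 0 0.012 0 0 0 0.005; 0 0 0.026 0 0 0 0.005; 0 0 0.036 0 0 0 0.005; 0 0 0.042 0 0 0 0.005; 0 0 0.045 0 0 0 0.005; 0 0 0.048 0 0 0 0.005; 0 0 0.05 0 0 0 0.005; 0 0 0.052 0 0 0 0.005"

```text
time_s: 9.15
position: [0.5463, 0.2831, 0.1777]
tcp_rot: [[-0.12, 0.993, 0.001], [0.993, 0.12, 0.0], [0.0, 0.001, -1.0]]
force: [-0.8, 0.0, -1.3]
opening: 0.139
```

```bash
python3 - <<'E'
from h import *
after('0 0 0.052 0 0 0 0.005'); p,R=getcmd(); print(p);s=st();print(np.round(s['tcp_rot'],4))
E
```

```text
[0.54589246 0.28265624 0.178     ]
t 9.15 pos [0.5463 0.2831 0.1777] F [-0.77  0.04 -1.28] M [-0.015  0.041 -0.043] op 0.139
[[-1.200e-01  9.928e-01  6.000e-04]
 [ 9.928e-01  1.200e-01  2.000e-04]
 [ 1.000e-04  6.000e-04 -1.000e+00]]
```

Emit:
apply_moves:
  motion: "0 0 0.002 0 0 0 0.005; 0 0 0.004 0 0 0 0.005; 0 0 0.005 0 0 0 0.005; 0 0 0.006 0 0 0 0.005; 0 0 0.007 0 0 0 0.005; 0 0 0.008 0 0 0 0.005; 0 0 0.0085 0 0 0 0.005; 0 0 0.0085 0 0 0 0.005"

```text
time_s: 10.15
position: [0.5462, 0.2832, 0.1696]
tcp_rot: [[-0.12, 0.993, 0.001], [0.993, 0.12, 0.0], [0.0, 0.001, -1.0]]
force: [-1.5, 0.7, 2.1]
opening: 0.136
```

```bash
python3 - <<'E'
from h import *
after('0 0 0.0085 0 0 0 0.005'); p,R=getcmd(); print(p);s=st();print(np.round(s['tcp_rot'],4))
im,C=snap('side','s3'); cv2.imwrite('pics/s3z.png',cv2.resize(im[100:260,230:430,::-1],None,fx=3.6,fy=3.6,interpolation=cv2.INTER_CUBIC))
st()
E
```

```text
[0.54589246 0.28265624 0.1695    ]
t 10.15 pos [0.5462 0.2832 0.1696] F [-1.5   0.74  2.1 ] M [-0.248  0.159 -0.019] op 0.136
[[-1.201e-01  9.928e-01  6.000e-04]
 [ 9.928e-01  1.201e-01  1.000e-04]
 [ 1.000e-04  7.000e-04 -1.000e+00]]
t 10.2 pos [0.5463 0.2832 0.1695] F [-1.09  1.46  1.64] M [-0.218  0.181 -0.063] op 0.136
```

View pics/s3z.png

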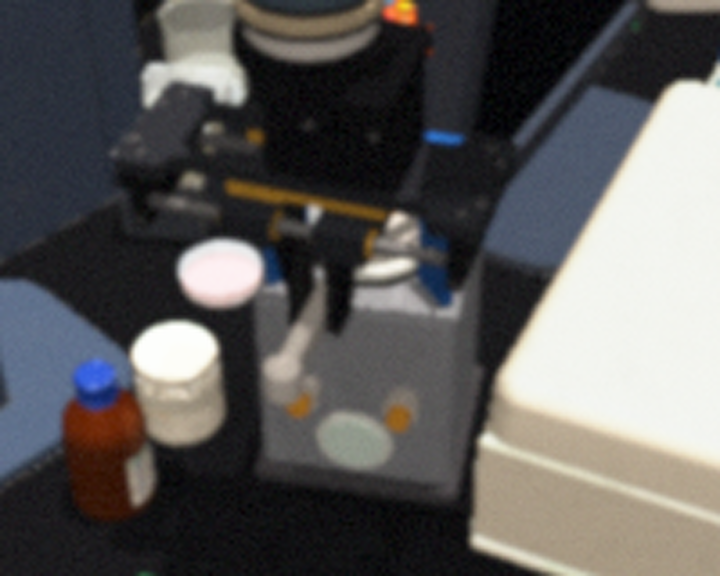

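Seated: Fz rose by about 3.5 N and the underside is at about 0.166 m. First stroke: 97° to 67.5°, clockwise.

Emit:
apply_moves:
  motion: "-0.0003 0.0078 0 0 0 5 0.005; -0.0014 0.0156 0.0001 0 0 10 0.005; -0.0031 0.0233 0.0002 0 0 15 0.005; -0.0054 0.0308 0.0003 0 0 20 0.005; -0.0084 0.038 0.0004 0 0 25 0.005; -0.0105 0.0422 0.0005 0 0 28 0.005; -0.0116 0.0442 0.0006 0 0 29.4 0.005; -0.0116 0.0442 0.0006 0 0 29.4 0.005"

```text
time_s: 11.2
position: [0.5917, 0.2775, 0.1689]
tcp_rot: [[0.383, 0.924, 0.001], [0.924, -0.383, 0.001], [0.002, 0.0, -1.0]]
force: [-0.0, 3.6, 3.2]
opening: 0.135
```

```bash
python3 - <<'E'
from h import *
after('-0.0116 0.0442 0.0006 0 0 29.4 0.005'); p,R=getcmd(); print(p);s=st()
q=np.array(s['position']);R=np.array(s['tcp_rot']); print('yaw',np.degrees(np.arctan2(R[1,0],R[0,0])),'ring',q-.09*R[:,0])
print('F tool',R.T@np.array(s['force']), 'M tool', R.T@np.array(s['moment']))
E
```

```text
[0.59116538 0.27644635 0.1689    ]
t 11.2 pos [0.5917 0.2775 0.1689] F [-0.03  3.59  3.21] M [ 0.263  0.267 -0.148] op 0.135
yaw 67.49890402874404 ring [0.55721467 0.1943563  0.16873988]
F tool [ 3.31413015 -1.40011984 -3.21022261] M tool [0.34662196 0.14040236 0.14874172]
```

Emit:
apply_moves:
  motion: "-0.0001 -0.0031 0 0 0 -2 0.005; -0.0002 -0.0063 0 0 0 -4 0.005; -0.0002 -0.0063 -0.006 0 0 -4 0.005; -0.0002 -0.0063 -0.018 0 0 -4 0.005; -0.0002 -0.0063 -0.034 0 0 -4 0.005; -0.0002 -0.0063 -0.05 0 0 -4 0.005; -0.0002 -0.0063 -0.058 0 0 -4 0.005; -0.0002 -0.0063 -0.061 0 0 -4 0.005"

```text
time_s: 12.2
position: [0.5857, 0.2789, 0.2305]
tcp_rot: [[0.317, 0.948, 0.001], [0.948, -0.317, 0.0], [0.0, 0.001, -1.0]]
force: [-0.6, -0.7, -1.7]
opening: 0.136
```

```bash
python3 - <<'E'
from h import *
after('-0.0002 -0.0063 -0.061 0 0 -4 0.005'); p,R=getcmd(); print(p);s=st()
N=np.array([.557,.1941])
im,C=snap('side','s4'); cv2.imwrite('pics/s4z.png',cv2.resize(im[110:210,270:400,::-1],None,fx=6,fy=6,interpolation=cv2.INTER_CUBIC))
def tgt(a,z,L=.090):
    a=np.radians(a); return np.r_[N+L*np.array([np.cos(a),np.sin(a)]),z]
print(np.degrees(np.arctan2(R[1,0],R[0,0])))
A=np.linspace(71.5,132.5,8)[1:]
rows([(tgt(a,.23),a) for a in A]+[(tgt(132.5,.23),132.5)],.005)
E
```

```text
[0.5852686 0.278673  0.2299   ]
t 12.2 pos [0.5857 0.2789 0.2305] F [-0.6  -0.73 -1.71] M [-0.06   0.092  0.023] op 0.136
71.49500000000002
-0.0002 -0.0136 -0.0001 0.00 0.00 -8.72 0.005; -0.0033 -0.0269 -0.0001 0.00 0.00 -17.43 0.005; -0.0084 -0.0396 -0.0001 0.00 0.00 -26.15 0.005; -0.0153 -0.0514 -0.0001 0.00 0.00 -34.86 0.005; -0.0240 -0.0620 -0.0001 0.00 0.00 -43.58 0.005; -0.0341 -0.0712 -0.0001 0.00 0.00 -52.29 0.005; -0.0455 -0.0787 -0.0001 0.00 0.00 -61.00 0.005; -0.0455 -0.0787 -0.0001 0.00 0.00 -61.00 0.005
```

View pics/s4z.png

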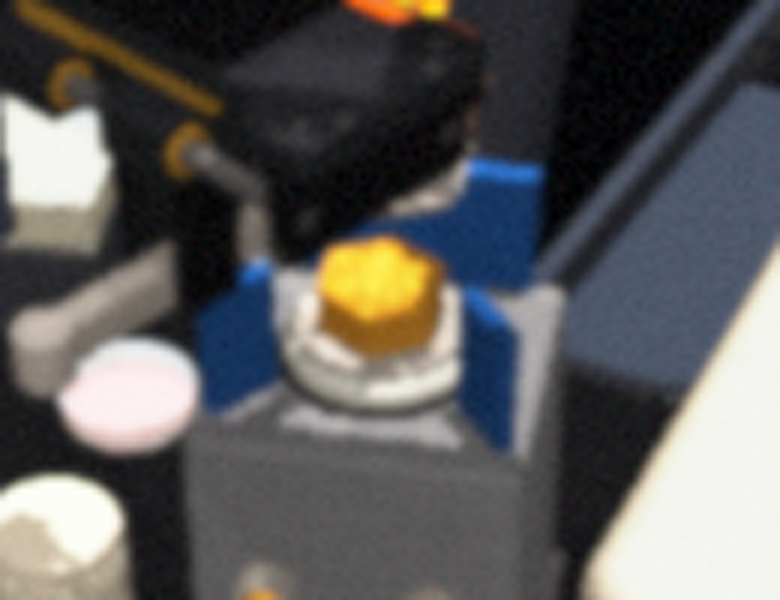

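```bash
cat > fit.py <<'E'
from h import *
from scipy.optimize import least_squares
def fitnut(f,ylim,N=(.557,.194),zt=.1845,draw=None,bright=True):
    im=cv2.imread(f'pics/{f}.png'); hs=cv2.cvtColor(im,cv2.COLOR_BGR2HSV)
    C=cal('side'); m=((hs[...,0]>12)&(hs[...,0]<32)&(hs[...,1]>130)&(hs[...,2]>80)).astype(np.uint8)
    y0,y1,x0,x1=ylim; M=np.zeros_like(m);M[y0:y1,x0:x1]=m[y0:y1,x0:x1]
    S=4
    def sil(a,dx,dy,z,top):
        A=np.radians(a+30+60*np.arange(6)); P=[]
        for zz in ((z,) if top else (z,z-.018)):
            P+= [proj('side',[dx+.02367*np.cos(b),dy+.02367*np.sin(b),zz],C) for b in A]
        h=cv2.convexHull(np.array(P,np.float32)); 
        o=np.zeros((im.shape[0]*S,im.shape[1]*S),np.uint8); cv2.fillConvexPoly(o,np.round((h+.5)*S-.5).astype(int),255)
        return cv2.resize(o,None,fx=1/S,fy=1/S,interpolation=cv2.INTER_AREA)[y0:y1,x0:x1]/255.
    T=M[y0:y1,x0:x1].astype(float); best=[]
    for a in range(0,60,3):
      for z in (zt-.001,zt+.001):
       for dx in (-.0015,0,.0015):
        for dy in (-.0015,0,.0015):
            best.append((np.abs(sil(a,N[0]+dx,N[1]+dy,z,False)-T).sum(),a,dx,dy,z))
    best.sort(); return best[:6],T.sum()
E
python3 - <<'E'
from fit import *
print(fitnut('side0',(140,175,315,352)))
print(fitnut('s4',(140,175,315,352),zt=.184))
E
```

```text
([(np.float64(36.509803921568626), 30, 0.0015, -0.0015, 0.1835), (np.float64(36.82745098039216), 30, 0, 0, 0.1855), (np.float64(36.97254901960784), 27, 0.0015, -0.0015, 0.1835), (np.float64(37.09411764705882), 36, 0.0015, -0.0015, 0.1835), (np.float64(37.17647058823529), 33, 0, 0, 0.1855), (np.float64(37.33333333333333), 27, 0.0015, 0, 0.1855)], np.float64(317.0))
([(np.float64(34.13333333333333), 24, 0.0015, 0, 0.183), (np.float64(34.3921568627451), 21, 0.0015, 0, 0.183), (np.float64(36.70980392156863), 27, 0.0015, 0, 0.183), (np.float64(37.97254901960784), 24, 0, 0.0015, 0.185), (np.float64(37.976470588235294), 18, 0.0015, 0, 0.183), (np.float64(38.003921568627455), 18, 0.0015, -0.0015, 0.183)], np.float64(319.0))
```

```bash
python3 - <<'E'
from h import *
C=cal('side'); im=cv2.imread('pics/s4.png')[135:180,310:358]; out=[]
for a in (None,12.5,25,37):
    z=cv2.resize(im,None,fx=8,fy=8,interpolation=cv2.INTER_CUBIC)
    if a is not None:
        for zz in (.184,.166):
            P=np.array([proj('side',[.557+.02367*np.cos(b),.194+.02367*np.sin(b),zz],C) for b in np.radians(a+30+60*np.arange(6))])
            cv2.polylines(z,[np.round((P-[310,135]+.5)*8).astype(int)],True,(0,0,255) if zz>.18 else (255,0,0),1)
    out.append(z)
cv2.imwrite('pics/ov.png',np.vstack([np.hstack(out[:2]),np.hstack(out[2:])])[:, :])
E
```

```text
(no output)
```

View pics/ov.png

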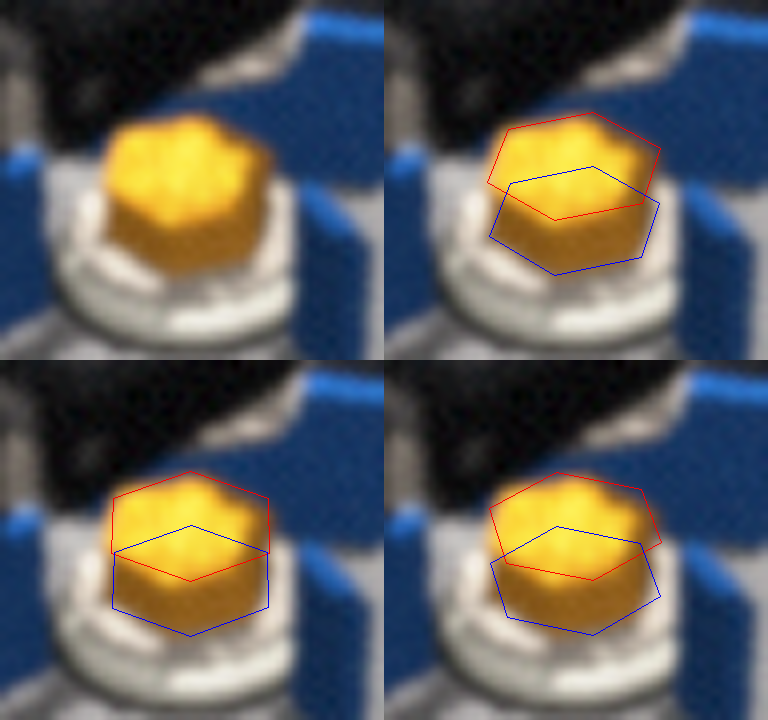

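The nut has turned to about 16° (mod 60), and the wrench is clear of it. Next I swing back to 134.5° for the reseat.

```bash
python3 - <<'E'
from h import *
N=np.array([.557,.1941])
def tgt(a,z,L=.090):
    a=np.radians(a); return np.r_[N+L*np.array([np.cos(a),np.sin(a)]),z]
A=[80.5,90,99.5,109,118,126,131.5,134.5]
rows([(tgt(a,.23),a) for a in A],.005)
E
```

```text
-0.0003 -0.0141 -0.0001 0.00 0.00 -9.00 0.005; -0.0038 -0.0285 -0.0001 0.00 0.00 -18.50 0.005; -0.0097 -0.0422 -0.0001 0.00 0.00 -28.00 0.005; -0.0178 -0.0548 -0.0001 0.00 0.00 -37.50 0.005; -0.0272 -0.0653 -0.0001 0.00 0.00 -46.50 0.005; -0.0369 -0.0732 -0.0001 0.00 0.00 -54.50 0.005; -0.0442 -0.0779 -0.0001 0.00 0.00 -60.00 0.005; -0.0483 -0.0802 -0.0001 0.00 0.00 -63.00 0.005
```

Emit:
apply_moves:
  motion: "-0.0003 -0.0141 0 0 0 -9 0.005; -0.0038 -0.0285 0 0 0 -18.5 0.005; -0.0097 -0.0422 0 0 0 -28 0.005; -0.0178 -0.0548 0 0 0 -37.5 0.005; -0.0272 -0.0653 0 0 0 -46.5 0.005; -0.0369 -0.0732 0 0 0 -54.5 0.005; -0.0442 -0.0779 0 0 0 -60 0.005; -0.0483 -0.0802 0 0 0 -63 0.005"

```text
time_s: 13.25
position: [0.4931, 0.2583, 0.2289]
tcp_rot: [[-0.702, 0.712, -0.002], [0.712, 0.702, -0.001], [0.001, -0.002, -1.0]]
force: [-0.2, -0.5, -2.1]
opening: 0.134
```

Emit:
apply_moves:
  motion: "0 0 0.014 0 0 0 0.005; 0 0 0.03 0 0 0 0.005; 0 0 0.04 0 0 0 0.005; 0 0 0.043 0 0 0 0.005; 0 0 0.045 0 0 0 0.005; 0 0 0.047 0 0 0 0.005; 0 0 0.049 0 0 0 0.005; 0 0 0.051 0 0 0 0.005"

```text
time_s: 14.25
position: [0.4942, 0.2588, 0.1786]
tcp_rot: [[-0.701, 0.713, 0.001], [0.713, 0.701, 0.0], [-0.0, 0.001, -1.0]]
force: [-0.5, 0.4, -1.5]
opening: 0.141
```

```bash
cat >> h.py <<'E'
def rep(last=None):
    if last: after(last)
    p,R=getcmd(); s=bot.read_state(); q=np.array(s['position']);M=np.array(s['tcp_rot'])
    print('t',s['time_s'],'cmd',np.round(p,4),'%.2f'%np.degrees(np.arctan2(R[1,0],R[0,0])),'meas',q,'%.2f'%np.degrees(np.arctan2(M[1,0],M[0,0])))
    F=M.T@np.array(s['force']);m=M.T@np.array(s['moment']); r=M.T@(q-p)
    print('Ftool',np.round(F,2),'Mtool',np.round(m,3),'err tool mm',np.round(r*1000,2),'torque',round(.09*F[1]+m[2],3),'ring',np.round(q-.09*M[:,0],4),'op',s['opening'])
E
python3 - <<'E'
from h import *
after('-0.0483 -0.0802 0 0 0 -63 0.005'); rep('0 0 0.051 0 0 0 0.005')
E
```

```text
t 14.25 cmd [0.4939 0.2583 0.1789] 134.50 meas [0.49422108 0.25876493 0.17859943] 134.50
Ftool [ 0.68 -0.1   1.53] Mtool [ 0.036 -0.005  0.01 ] err tool mm [0.08 0.55 0.3 ] torque 0.001 ring [0.5573 0.1946 0.1786] op 0.14050064345449106
```

Emit:
apply_moves:
  motion: "0 0 0.002 0 0 0 0.005; 0 0 0.004 0 0 0 0.005; 0 0 0.006 0 0 0 0.005; 0 0 0.008 0 0 0 0.005; 0 0 0.009 0 0 0 0.005; 0 0 0.01 0 0 0 0.005; 0 0 0.0104 0 0 0 0.005; 0 0 0.0104 0 0 0 0.005"

```text
time_s: 15.25
position: [0.4941, 0.2589, 0.1686]
tcp_rot: [[-0.701, 0.713, 0.0], [0.713, 0.701, 0.0], [-0.0, 0.0, -1.0]]
force: [-2.0, 0.6, 4.3]
opening: 0.137
```

```bash
python3 - <<'E'
from h import *
rep('0 0 0.0104 0 0 0 0.005'); snap('side','s5'); rep()
p,R=getcmd(); a0=134.5; L=.09
def tool(phi,dz): f=np.radians(phi); return '%.4f %.4f %.4f 0 0 %.1f 0.005'%(L*(np.cos(f)-1),L*np.sin(f),dz,phi)
print('; '.join(tool(x,.0008*x/40) for x in (5,10,15,20,25,30,33,34.5)))
print('; '.join(tool(x,.0008*x/40) for x in (4,8,12,16,20,24,28,32)))
E
```

```text
t 15.25 cmd [0.4939 0.2583 0.1685] 134.50 meas [0.49407667 0.25887832 0.16857776] 134.50
Ftool [ 1.84 -1.04 -4.27] Mtool [ 0.27  -0.012  0.007] err tool mm [ 0.26  0.52 -0.08] torque -0.086 ring [0.5572 0.1947 0.1686] op 0.13720289286684123
t 15.3 cmd [0.4939 0.2583 0.1685] 134.50 meas [0.49408691 0.25887553 0.16854494] 134.50
Ftool [ 2.54 -1.04 -4.34] Mtool [0.254 0.027 0.07 ] err tool mm [ 0.25  0.53 -0.04] torque -0.023 ring [0.5572 0.1947 0.1686] op 0.13629163677981876
-0.0003 0.0078 0.0001 0 0 5.0 0.005; -0.0014 0.0156 0.0002 0 0 10.0 0.005; -0.0031 0.0233 0.0003 0 0 15.0 0.005; -0.0054 0.0308 0.0004 0 0 20.0 0.005; -0.0084 0.0380 0.0005 0 0 25.0 0.005; -0.0121 0.0450 0.0006 0 0 30.0 0.005; -0.0145 0.0490 0.0007 0 0 33.0 0.005; -0.0158 0.0510 0.0007 0 0 34.5 0.005
-0.0002 0.0063 0.0001 0 0 4.0 0.005; -0.0009 0.0125 0.0002 0 0 8.0 0.005; -0.0020 0.0187 0.0002 0 0 12.0 0.005; -0.0035 0.0248 0.0003 0 0 16.0 0.005; -0.0054 0.0308 0.0004 0 0 20.0 0.005; -0.0078 0.0366 0.0005 0 0 24.0 0.005; -0.0105 0.0423 0.0006 0 0 28.0 0.005; -0.0137 0.0477 0.0006 0 0 32.0 0.005
```

Emit:
apply_moves:
  motion: "-0.0002 0.0063 0.0001 0 0 4 0.005; -0.0009 0.0125 0.0002 0 0 8 0.005; -0.002 0.0187 0.0002 0 0 12 0.005; -0.0035 0.0248 0.0003 0 0 16 0.005; -0.0054 0.0308 0.0004 0 0 20 0.005; -0.0078 0.0366 0.0005 0 0 24 0.005; -0.0105 0.0423 0.0006 0 0 28 0.005; -0.0105 0.0423 0.0006 0 0 28 0.005"

```text
time_s: 16.3
position: [0.5317, 0.281, 0.1676]
tcp_rot: [[-0.284, 0.959, 0.0], [0.959, 0.284, 0.0], [0.0, 0.0, -1.0]]
force: [-2.3, 0.9, 4.5]
opening: 0.135
```

```bash
python3 - <<'E'
from h import *
rep('-0.0105 0.0423 0.0006 0 0 28 0.005')
E
```

```text
t 16.3 cmd [0.5314 0.2805 0.1679] 106.50 meas [0.5317393  0.28102073 0.16758158] 106.52
Ftool [ 1.48 -1.92 -4.5 ] Mtool [ 0.286 -0.165  0.152] err tool mm [0.43 0.46 0.32] torque -0.021 ring [0.5573 0.1947 0.1676] op 0.13482838717432236
```

Emit:
apply_moves:
  motion: "0 0.0016 -0.0004 0 0 1 0.005; -0.0001 0.0031 -0.0007 0 0 2 0.005; -0.0001 0.0047 -0.0007 0 0 3 0.005; -0.0002 0.0063 -0.0007 0 0 4 0.005; -0.0003 0.0078 -0.0007 0 0 5 0.005; -0.0005 0.0094 -0.0007 0 0 6 0.005; -0.0005 0.0094 -0.0007 0 0 6 0.005; -0.0005 0.0094 -0.0007 0 0 6 0.005"

```text
time_s: 17.3
position: [0.5407, 0.2831, 0.168]
tcp_rot: [[-0.182, 0.983, -0.0], [0.983, 0.182, 0.0], [0.0, -0.0, -1.0]]
force: [-1.4, 1.5, 0.4]
opening: 0.133
```

```bash
python3 - <<'E'
from h import *
rep('-0.0005 0.0094 -0.0007 0 0 6 0.005')
E
```

```text
t 17.3 cmd [0.5406 0.2827 0.1686] 100.50 meas [0.54074084 0.28308803 0.16802983] 100.48
Ftool [ 1.73 -1.06 -0.43] Mtool [ 0.422 -0.025  0.069] err tool mm [0.38 0.24 0.57] torque -0.027 ring [0.5571 0.1946 0.168 ] op 0.13341865954547272
```

```bash
python3 - <<'E'
from h import *
p=[];F=[];M=[]
for i in range(6):
    s=bot.read_state(); p.append(s['position']);R=np.array(s['tcp_rot']);F.append(R.T@s['force']);M.append(R.T@s['moment'])
    if i<5: im=bot.capture('side')
print(np.round(p,4)); print(np.round(F,2)); print(np.round(M,3)); print(np.mean(p,0),np.mean(F,0),np.mean(M,0))
cv2.imwrite('pics/s6.png',im[:,:,::-1])
a=[cv2.resize(cv2.imread(f'pics/{f}.png')[140:190,310:360],None,fx=8,fy=8,interpolation=cv2.INTER_CUBIC) for f in ('s3','s6')]
cv2.imwrite('pics/cmp.png',np.hstack(a))
E
```

```text
[[0.5407 0.2831 0.168 ]
 [0.5408 0.2831 0.1681]
 [0.5407 0.2831 0.1681]
 [0.5408 0.2831 0.1681]
 [0.5407 0.2831 0.1681]
 [0.5407 0.2831 0.1681]]
[[ 1.73 -1.06 -0.43]
 [ 1.32 -1.56 -0.32]
 [ 0.11 -1.75 -0.43]
 [ 0.75 -1.92 -1.37]
 [ 1.72 -1.94 -0.16]
 [ 2.17 -1.4  -0.97]]
[[ 0.422 -0.025  0.069]
 [ 0.37  -0.031  0.054]
 [ 0.389  0.017  0.099]
 [ 0.427 -0.002  0.139]
 [ 0.409  0.042  0.103]
 [ 0.363  0.017  0.125]]
[0.54074222 0.2830847  0.16807441] [ 1.29918372 -1.60533779 -0.61501398] [0.39690891 0.00281157 0.09815073]
```

View pics/cmp.png

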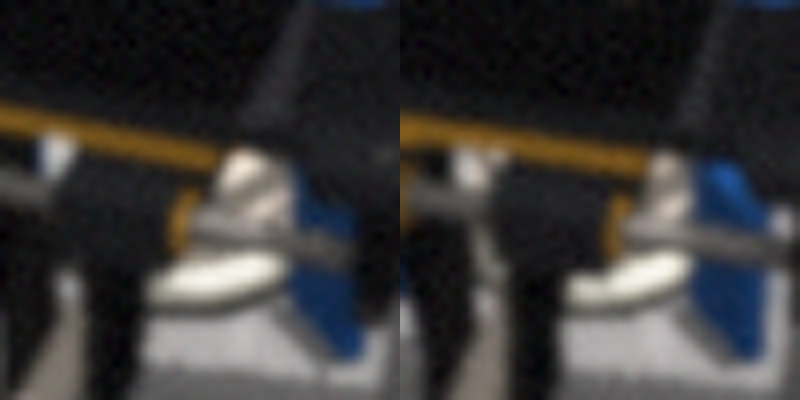

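Emit:
apply_moves:
  motion: "0 0.0016 0 0 0 1 0.005; -0.0001 0.0031 0 0 0 2 0.005; -0.0001 0.0047 0.0001 0 0 3 0.005; -0.0002 0.0063 0.0001 0 0 4 0.005; -0.0003 0.0078 0.0001 0 0 5 0.005; -0.0005 0.0094 0.0001 0 0 6 0.005; -0.0007 0.011 0.0001 0 0 7 0.005; -0.0009 0.0125 0.0002 0 0 8 0.005"

```text
time_s: 18.55
position: [0.5533, 0.2844, 0.1679]
tcp_rot: [[-0.042, 0.999, -0.0], [0.999, 0.042, -0.0], [-0.0, -0.0, -1.0]]
force: [-2.9, 0.3, -0.1]
opening: 0.132
```

```bash
python3 - <<'E'
from h import *
rep('-0.0009 0.0125 0.0002 0 0 8 0.005')
bot.capture('side'); rep()
E
```

```text
t 18.55 cmd [0.553  0.2841 0.1684] 92.50 meas [0.55330468 0.28444191 0.16793179] 92.42
Ftool [ 0.43 -2.86  0.13] Mtool [ 0.513 -0.05   0.087] err tool mm [0.37 0.29 0.47] torque -0.17 ring [0.5571 0.1945 0.1679] op 0.13176052792457063
t 18.6 cmd [0.553  0.2841 0.1684] 92.50 meas [0.55346492 0.28447667 0.16790693] 92.40
Ftool [ 0.34 -2.9   0.04] Mtool [ 0.53  -0.045  0.169] err tool mm [0.4  0.45 0.49] torque -0.092 ring [0.5572 0.1946 0.1679] op 0.13596166929065645
```

Emit:
apply_moves:
  motion: "0 0.0016 0 0 0 1 0.005; -0.0001 0.0031 0 0 0 2 0.005; -0.0001 0.0047 0.0001 0 0 3 0.005; -0.0002 0.0063 0.0001 0 0 4 0.005; -0.0003 0.0078 0.0001 0 0 5 0.005; -0.0003 0.0078 0.0001 0 0 5 0.005; -0.0003 0.0078 0.0001 0 0 5 0.005; -0.0003 0.0078 0.0001 0 0 5 0.005"

```text
time_s: 19.6
position: [0.5612, 0.2844, 0.1679]
tcp_rot: [[0.044, 0.999, 0.0], [0.999, -0.044, -0.0], [-0.0, 0.0, -1.0]]
force: [-1.5, -0.1, -0.3]
opening: 0.136
```

```bash
python3 - <<'E'
from h import *
rep('-0.0003 0.0078 0.0001 0 0 5 0.005')
bot.capture('side'); rep()
E
```

```text
t 19.6 cmd [0.5608 0.2841 0.1683] 87.50 meas [0.56119392 0.28441732 0.16788297] 87.49
Ftool [-0.2  -1.46  0.29] Mtool [ 0.42  -0.157  0.103] err tool mm [0.33 0.35 0.42] torque -0.028 ring [0.5573 0.1945 0.1679] op 0.13555382261958995
t 19.65 cmd [0.5608 0.2841 0.1683] 87.50 meas [0.56117778 0.28444162 0.16785478] 87.50
Ftool [-0.21 -3.03 -0.57] Mtool [ 0.387 -0.137  0.134] err tool mm [0.35 0.33 0.45] torque -0.139 ring [0.5572 0.1945 0.1679] op 0.13356476449221127
```

Emit:
apply_moves:
  motion: "0 0.0008 0.0001 0 0 0.5 0.005; 0 0.0016 0.0002 0 0 1 0.005; 0 0.0024 0.0003 0 0 1.5 0.005; -0.0001 0.0031 0.0004 0 0 2 0.005; -0.0001 0.0039 0.0004 0 0 2.5 0.005; -0.0001 0.0047 0.0004 0 0 3 0.005; -0.0001 0.0047 0.0004 0 0 3 0.005; -0.0001 0.0047 0.0004 0 0 3 0.005"

```text
time_s: 20.65
position: [0.5658, 0.2841, 0.1675]
tcp_rot: [[0.096, 0.995, 0.0], [0.995, -0.096, -0.0], [-0.0, 0.0, -1.0]]
force: [-2.7, -0.2, 0.6]
opening: 0.133
```

```bash
python3 - <<'E'
from h import *
rep('-0.0001 0.0047 0.0004 0 0 3 0.005')
bot.capture('side'); rep()
E
```

```text
t 20.65 cmd [0.5655 0.2838 0.1679] 84.50 meas [0.56584095 0.28410971 0.16750376] 84.49
Ftool [-0.47 -2.69 -0.62] Mtool [ 0.509 -0.337  0.065] err tool mm [0.34 0.29 0.4 ] torque -0.177 ring [0.5572 0.1945 0.1675] op 0.13332573721653446
t 20.7 cmd [0.5655 0.2838 0.1679] 84.50 meas [0.5658462  0.2841248  0.16753355] 84.49
Ftool [ 0.16 -1.99 -1.57] Mtool [ 0.481 -0.387  0.083] err tool mm [0.36 0.29 0.37] torque -0.096 ring [0.5572 0.1945 0.1675] op 0.13252180722200557
```

Emit:
apply_moves:
  motion: "0 0.0008 0 0 0 0.5 0.005; 0 0.0016 0 0 0 1 0.005; 0 0.0024 0 0 0 1.5 0.005; 0 0.0024 0 0 0 1.5 0.005; 0 0.0024 0 0 0 1.5 0.005; 0 0.0024 0 0 0 1.5 0.005; 0 0.0024 0 0 0 1.5 0.005; 0 0.0024 0 0 0 1.5 0.005"

```text
time_s: 21.7
position: [0.5682, 0.2839, 0.1675]
tcp_rot: [[0.122, 0.993, 0.0], [0.993, -0.122, -0.0], [-0.0, 0.0, -1.0]]
force: [-2.4, -0.7, 1.4]
opening: 0.133
```

```bash
python3 - <<'E'
from h import *
rep('0 0.0024 0 0 0 1.5 0.005')
bot.capture('side'); rep()
E
```

```text
t 21.7 cmd [0.5679 0.2836 0.1679] 83.00 meas [0.56815227 0.28389572 0.16745064] 83.00
Ftool [-0.94 -2.29 -1.38] Mtool [ 0.398 -0.499  0.1  ] err tool mm [0.36 0.2  0.45] torque -0.106 ring [0.5572 0.1946 0.1675] op 0.13343305586282495
t 21.75 cmd [0.5679 0.2836 0.1679] 83.00 meas [0.56815696 0.28390717 0.16744544] 83.00
Ftool [-1.58 -1.03 -0.75] Mtool [ 0.477 -0.498  0.095] err tool mm [0.37 0.2  0.45] torque 0.003 ring [0.5572 0.1946 0.1675] op 0.13631315297997915
```

Emit:
apply_moves:
  motion: "0 0.0008 0 0 0 0.5 0.005; 0 0.0016 0 0 0 1 0.005; 0 0.0024 0.0001 0 0 1.5 0.005; -0.0001 0.0031 0.0001 0 0 2 0.005; -0.0001 0.0031 0.0001 0 0 2 0.005; -0.0001 0.0031 0.0001 0 0 2 0.005; -0.0001 0.0031 0.0001 0 0 2 0.005; -0.0001 0.0031 0.0001 0 0 2 0.005"

```text
time_s: 22.75
position: [0.5712, 0.2835, 0.1674]
tcp_rot: [[0.157, 0.988, 0.0], [0.988, -0.157, -0.0], [-0.0, 0.0, -1.0]]
force: [-2.3, -1.6, 2.6]
opening: 0.135
```

```bash
python3 - <<'E'
from h import *
rep('-0.0001 0.0031 0.0001 0 0 2 0.005')
bot.capture('side'); rep()
E
```

```text
t 22.75 cmd [0.571  0.2831 0.1678] 81.00 meas [0.57122439 0.28346428 0.16736008] 81.00
Ftool [-1.96 -2.01 -2.61] Mtool [ 0.409 -0.632  0.085] err tool mm [0.41 0.18 0.44] torque -0.096 ring [0.5571 0.1946 0.1674] op 0.13523009304482594
t 22.8 cmd [0.571  0.2831 0.1678] 81.00 meas [0.57122002 0.28345655 0.16735615] 81.00
Ftool [-1.23 -1.83 -1.99] Mtool [ 0.445 -0.621  0.118] err tool mm [0.4  0.18 0.44] torque -0.047 ring [0.5571 0.1946 0.1674] op 0.1372384782899927
```

Emit:
apply_moves:
  motion: "0 0.0008 0 0 0 0.5 0.005; 0 0.0016 0 0 0 1 0.005; 0 0.0024 0 0 0 1.5 0.005; -0.0001 0.0031 0 0 0 2 0.005; -0.0001 0.0031 0 0 0 2 0.005; -0.0001 0.0031 0 0 0 2 0.005; -0.0001 0.0031 0 0 0 2 0.005; -0.0001 0.0031 0 0 0 2 0.005"

```text
time_s: 23.8
position: [0.5743, 0.2829, 0.1673]
tcp_rot: [[0.191, 0.982, 0.0], [0.982, -0.191, -0.0], [-0.0, 0.0, -1.0]]
force: [-2.6, -1.5, 0.3]
opening: 0.139
```

```bash
python3 - <<'E'
from h import *
rep('-0.0001 0.0031 0 0 0 2 0.005')
bot.capture('side'); rep()
E
```

```text
t 23.8 cmd [0.574  0.2825 0.1678] 79.00 meas [0.57427252 0.28288823 0.16734733] 78.99
Ftool [-1.98 -2.24 -0.34] Mtool [ 0.393 -0.596  0.051] err tool mm [0.42 0.17 0.45] torque -0.15 ring [0.5571 0.1945 0.1673] op 0.13900494625142606
t 23.85 cmd [0.574  0.2825 0.1678] 79.00 meas [0.5742841  0.28291912 0.1673655 ] 78.99
Ftool [-1.62 -0.61 -1.94] Mtool [ 0.344 -0.61   0.052] err tool mm [0.46 0.18 0.43] torque -0.003 ring [0.5571 0.1946 0.1674] op 0.13184885862468157
```

Emit:
apply_moves:
  motion: "0 0.0008 0 0 0 0.5 0.005; 0 0.0016 0 0 0 1 0.005; 0 0.0024 0 0 0 1.5 0.005; -0.0001 0.0031 0 0 0 2 0.005; -0.0001 0.0031 0 0 0 2 0.005; -0.0001 0.0031 0 0 0 2 0.005; -0.0001 0.0031 0 0 0 2 0.005; -0.0001 0.0031 0 0 0 2 0.005"

```text
time_s: 24.85
position: [0.5773, 0.2822, 0.1674]
tcp_rot: [[0.225, 0.974, 0.0], [0.974, -0.225, 0.0], [0.0, 0.0, -1.0]]
force: [-2.5, -1.8, 1.1]
opening: 0.132
```

```bash
python3 - <<'E'
from h import *
rep('-0.0001 0.0031 0 0 0 2 0.005')
bot.capture('side'); rep()
E
```

```text
t 24.85 cmd [0.577  0.2818 0.1678] 77.00 meas [0.57732116 0.28223788 0.16738281] 77.00
Ftool [-2.28 -2.07 -1.1 ] Mtool [ 0.335 -0.568  0.027] err tool mm [0.47 0.17 0.42] torque -0.159 ring [0.5571 0.1945 0.1674] op 0.13180345985993516
t 24.9 cmd [0.577  0.2818 0.1678] 77.00 meas [0.57731209 0.28221163 0.16733875] 76.99
Ftool [-0.73 -1.63 -1.78] Mtool [ 0.419 -0.571  0.07 ] err tool mm [0.45 0.17 0.46] torque -0.077 ring [0.5571 0.1945 0.1673] op 0.13425976398122524
```

Still only thread friction, so I'll keep going in 2° steps.

Emit:
apply_moves:
  motion: "0 0.0008 0 0 0 0.5 0.005; 0 0.0016 0 0 0 1 0.005; 0 0.0024 0 0 0 1.5 0.005; -0.0001 0.0031 0 0 0 2 0.005; -0.0001 0.0031 0 0 0 2 0.005; -0.0001 0.0031 0 0 0 2 0.005; -0.0001 0.0031 0 0 0 2 0.005; -0.0001 0.0031 0 0 0 2 0.005"

```text
time_s: 25.9
position: [0.5803, 0.2815, 0.1674]
tcp_rot: [[0.259, 0.966, 0.0], [0.966, -0.259, 0.0], [0.0, 0.0, -1.0]]
force: [-1.9, -0.6, 1.0]
opening: 0.133
```

```bash
python3 - <<'E'
from h import *
rep('-0.0001 0.0031 0 0 0 2 0.005')
bot.capture('side'); rep()
E
```

```text
t 25.9 cmd [0.58   0.281  0.1678] 75.00 meas [0.58034345 0.28147252 0.1673767 ] 74.99
Ftool [-1.02 -1.69 -1.01] Mtool [ 0.318 -0.435  0.04 ] err tool mm [0.51 0.17 0.42] torque -0.113 ring [0.557  0.1945 0.1674] op 0.1325319715787256
t 25.95 cmd [0.58   0.281  0.1678] 75.00 meas [0.58031785 0.28146971 0.16737323] 75.00
Ftool [-1.56 -1.32 -1.09] Mtool [ 0.297 -0.513  0.049] err tool mm [0.5  0.15 0.43] torque -0.07 ring [0.557  0.1945 0.1674] op 0.13573698270815485
```

Emit:
apply_moves:
  motion: "0 0.0008 0 0 0 0.5 0.005; 0 0.0016 0.0001 0 0 1 0.005; 0 0.0024 0.0001 0 0 1.5 0.005; -0.0001 0.0031 0.0002 0 0 2 0.005; -0.0001 0.0039 0.0002 0 0 2.5 0.005; -0.0001 0.0039 0.0002 0 0 2.5 0.005; -0.0001 0.0039 0.0002 0 0 2.5 0.005; -0.0001 0.0039 0.0002 0 0 2.5 0.005"

```text
time_s: 26.95
position: [0.5841, 0.2804, 0.1672]
tcp_rot: [[0.301, 0.954, 0.0], [0.954, -0.301, 0.0], [0.0, 0.0, -1.0]]
force: [-2.4, 0.0, 1.4]
opening: 0.138
```

```bash
python3 - <<'E'
from h import *
rep('-0.0001 0.0039 0.0002 0 0 2.5 0.005')
bot.capture('side'); rep()
E
```

```text
t 26.95 cmd [0.5838 0.2799 0.1676] 72.50 meas [0.5840954  0.28035582 0.16719971] 72.50
Ftool [-0.71 -2.31 -1.42] Mtool [ 0.287 -0.411  0.078] err tool mm [0.51 0.16 0.4 ] torque -0.13 ring [0.557  0.1945 0.1672] op 0.13767843080685013
t 27.0 cmd [0.5838 0.2799 0.1676] 72.50 meas [0.58408861 0.28035566 0.16722732] 72.50
Ftool [-0.65 -1.86 -1.9 ] Mtool [ 0.28  -0.398  0.047] err tool mm [0.51 0.15 0.37] torque -0.12 ring [0.557  0.1945 0.1672] op 0.13445363804020108
```

Emit:
apply_moves:
  motion: "0 0.0008 0 0 0 0.5 0.005; 0 0.0016 0.0001 0 0 1 0.005; 0 0.0024 0.0001 0 0 1.5 0.005; -0.0001 0.0031 0.0001 0 0 2 0.005; -0.0001 0.0039 0.0001 0 0 2.5 0.005; -0.0001 0.0039 0.0001 0 0 2.5 0.005; -0.0001 0.0039 0.0001 0 0 2.5 0.005; -0.0001 0.0039 0.0001 0 0 2.5 0.005"

```text
time_s: 28.0
position: [0.5878, 0.2791, 0.1671]
tcp_rot: [[0.342, 0.94, 0.0], [0.94, -0.342, 0.0], [0.0, 0.0, -1.0]]
force: [-1.4, 0.4, 2.1]
opening: 0.133
```

```bash
python3 - <<'E'
from h import *
rep('-0.0001 0.0039 0.0001 0 0 2.5 0.005')
bot.capture('side'); rep()
E
```

```text
t 28.0 cmd [0.5875 0.2786 0.1675] 70.00 meas [0.58779101 0.27908808 0.16709539] 70.00
Ftool [-0.11 -1.43 -2.11] Mtool [ 0.33  -0.325  0.046] err tool mm [0.52 0.14 0.4 ] torque -0.083 ring [0.557  0.1945 0.1671] op 0.13300057299954754
t 28.05 cmd [0.5875 0.2786 0.1675] 70.00 meas [0.58781731 0.27905192 0.16709635] 69.99
Ftool [-0.2  -0.99 -1.88] Mtool [ 0.285 -0.353  0.063] err tool mm [0.5  0.18 0.4 ] torque -0.026 ring [0.557  0.1945 0.1671] op 0.1388911982988284
```

Emit:
apply_moves:
  motion: "0 0.0008 0 0 0 0.5 0.005; 0 0.0016 0 0 0 1 0.005; 0 0.0024 0 0 0 1.5 0.005; -0.0001 0.0031 0 0 0 2 0.005; -0.0001 0.0039 0 0 0 2.5 0.005; -0.0001 0.0039 0 0 0 2.5 0.005; -0.0001 0.0039 0 0 0 2.5 0.005; -0.0001 0.0039 0 0 0 2.5 0.005"

```text
time_s: 29.05
position: [0.5915, 0.2777, 0.1671]
tcp_rot: [[0.383, 0.924, 0.0], [0.924, -0.383, 0.0], [0.0, 0.0, -1.0]]
force: [-0.9, 1.2, 1.7]
opening: 0.13
```

```bash
python3 - <<'E'
from h import *
rep('-0.0001 0.0039 0 0 0 2.5 0.005')
bot.capture('side'); rep()
E
```

```text
t 29.05 cmd [0.5911 0.2772 0.1675] 67.50 meas [0.59145601 0.27767141 0.16709716] 67.50
Ftool [ 0.76 -1.33 -1.74] Mtool [ 0.238 -0.245  0.093] err tool mm [0.55 0.15 0.4 ] torque -0.027 ring [0.557  0.1945 0.1671] op 0.129683706264575
t 29.1 cmd [0.5911 0.2772 0.1675] 67.50 meas [0.5914278  0.27762269 0.16704652] 67.49
Ftool [-0.11 -1.75 -2.27] Mtool [ 0.282 -0.183 -0.013] err tool mm [0.5  0.14 0.45] torque -0.171 ring [0.557  0.1945 0.167 ] op 0.1342271844066708
```

Emit:
apply_moves:
  motion: "-0.0001 -0.0031 0 0 0 -2 0.005; -0.0002 -0.0063 0 0 0 -4 0.005; -0.0002 -0.0063 -0.006 0 0 -4 0.005; -0.0002 -0.0063 -0.018 0 0 -4 0.005; -0.0002 -0.0063 -0.034 0 0 -4 0.005; -0.0002 -0.0063 -0.05 0 0 -4 0.005; -0.0002 -0.0063 -0.059 0 0 -4 0.005; -0.0002 -0.0063 -0.0625 0 0 -4 0.005"

```text
time_s: 30.1
position: [0.5857, 0.2799, 0.2307]
tcp_rot: [[0.317, 0.948, 0.001], [0.948, -0.317, 0.0], [0.001, 0.001, -1.0]]
force: [-0.1, 0.2, -1.9]
opening: 0.137
```

```bash
python3 - <<'E'
from h import *
rep('-0.0002 -0.0063 -0.0625 0 0 -4 0.005')
snap('side','s7'); out=[]
C=cal('side')
for f,a,zt in (('s4',None,.1835),('s7',None,.182),('s7',12.5,.182),('s7',18,.182)):
    im=cv2.imread(f'pics/{f}.png')[135:180,310:358]
    z=cv2.resize(im,None,fx=8,fy=8,interpolation=cv2.INTER_CUBIC)
    if a is not None:
        for zz in (zt,zt-.018):
            P=np.array([proj('side',[.557+.02367*np.cos(b),.194+.02367*np.sin(b),zz],C) for b in np.radians(a+30+60*np.arange(6))])
            cv2.polylines(z,[np.round((P-[310,135]+.5)*8).astype(int)],True,(0,0,255) if zz>.18 else (255,0,0),1)
    out.append(z)
cv2.imwrite('pics/ov2.png',np.vstack([np.hstack(out[:2]),np.hstack(out[2:])]))
N=np.array([.557,.1943])
def tgt(a,z,L=.090):
    a=np.radians(a); return np.r_[N+L*np.array([np.cos(a),np.sin(a)]),z]
for A in ([80,89,98.5,108,117,125,130.5,133.5],):
    rows([(tgt(a,.23),a) for a in A],.005)
E
```

```text
t 30.1 cmd [0.5852 0.2794 0.23  ] 71.50 meas [0.58569477 0.27994092 0.2306807 ] 71.49
Ftool [ 0.11 -0.18  1.92] Mtool [ 0.049 -0.113  0.02 ] err tool mm [ 0.63  0.3  -0.68] torque 0.003 ring [0.5571 0.1946 0.2306] op 0.13724003618947545
-0.0007 -0.0130 0.0000 0.00 0.00 -8.50 0.005; -0.0039 -0.0268 0.0000 0.00 0.00 -17.50 0.005; -0.0095 -0.0406 0.0000 0.00 0.00 -27.00 0.005; -0.0174 -0.0533 0.0000 0.00 0.00 -36.50 0.005; -0.0266 -0.0639 0.0000 0.00 0.00 -45.50 0.005; -0.0362 -0.0721 0.0000 0.00 0.00 -53.51 0.005; -0.0433 -0.0769 0.0000 0.00 0.00 -59.00 0.005; -0.0474 -0.0792 0.0000 0.00 0.00 -62.00 0.005
```

View pics/ov2.png

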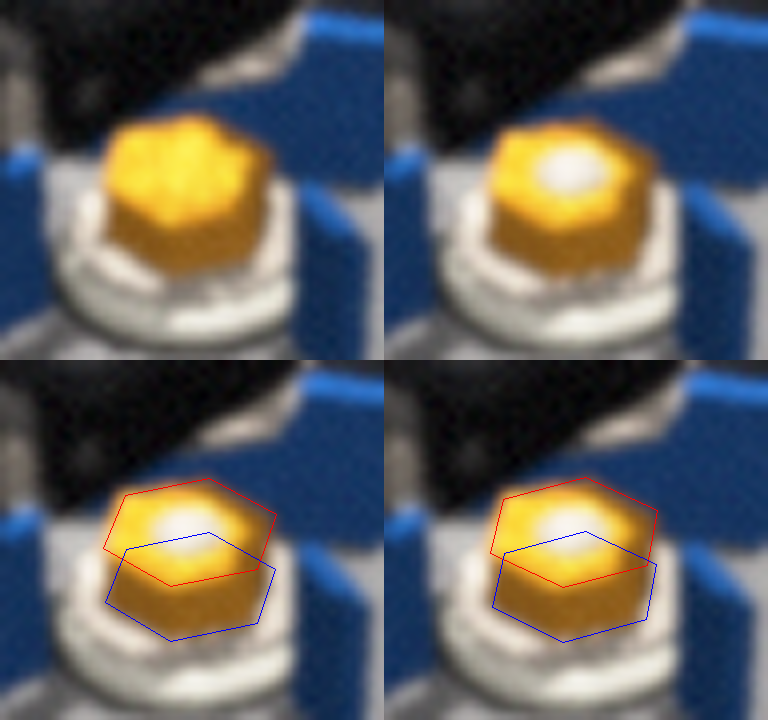

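The stud face now shows, so the nut has sunk, and its angle is about 15° (mod 60). I'll swing back and reseat at about 133.5°.

Emit:
apply_moves:
  motion: "-0.0007 -0.013 0 0 0 -8.5 0.005; -0.0039 -0.0268 0 0 0 -17.5 0.005; -0.0095 -0.0406 0 0 0 -27 0.005; -0.0174 -0.0533 0 0 0 -36.5 0.005; -0.0266 -0.0639 0 0 0 -45.5 0.005; -0.0362 -0.0721 0 0 0 -53.5 0.005; -0.0433 -0.0769 0 0 0 -59 0.005; -0.0474 -0.0792 0 0 0 -62 0.005"

```text
time_s: 31.15
position: [0.4942, 0.2597, 0.229]
tcp_rot: [[-0.69, 0.724, -0.002], [0.724, 0.69, -0.001], [0.001, -0.002, -1.0]]
force: [0.0, -0.3, -1.6]
opening: 0.136
```

Emit:
apply_moves:
  motion: "0 0 0.014 0 0 0 0.005; 0 0 0.03 0 0 0 0.005; 0 0 0.04 0 0 0 0.005; 0 0 0.044 0 0 0 0.005; 0 0 0.047 0 0 0 0.005; 0 0 0.05 0 0 0 0.005; 0 0 0.052 0 0 0 0.005; 0 0 0.053 0 0 0 0.005"

```text
time_s: 32.15
position: [0.4953, 0.2601, 0.1767]
tcp_rot: [[-0.688, 0.725, 0.0], [0.725, 0.688, 0.0], [-0.0, 0.0, -1.0]]
force: [-0.2, -0.7, -1.5]
opening: 0.136
```

```bash
python3 - <<'E'
from h import *
after('-0.0474 -0.0792 0 0 0 -62 0.005'); rep('0 0 0.053 0 0 0 0.005')
E
```

```text
t 32.15 cmd [0.4951 0.2596 0.177 ] 133.50 meas [0.49531637 0.26006553 0.17666383] 133.50
Ftool [-0.39 -0.68  1.55] Mtool [ 0.04   0.045 -0.007] err tool mm [0.14 0.48 0.34] torque -0.067 ring [0.5573 0.1948 0.1767] op 0.13559389585391368
```

Emit:
apply_moves:
  motion: "0 0 0.003 0 0 0 0.005; 0 0 0.006 0 0 0 0.005; 0 0 0.008 0 0 0 0.005; 0 0 0.009 0 0 0 0.005; 0 0 0.0095 0 0 0 0.005; 0 0.0016 0.0095 0 0 1 0.005; -0.0001 0.0031 0.0095 0 0 2 0.005; -0.0001 0.0031 0.0095 0 0 2 0.005"

```text
time_s: 33.15
position: [0.4976, 0.262, 0.1671]
tcp_rot: [[-0.662, 0.749, -0.0], [0.749, 0.662, -0.0], [-0.0, -0.0, -1.0]]
force: [-1.9, -0.5, 2.3]
opening: 0.133
```

```bash
python3 - <<'E'
from h import *
rep('-0.0001 0.0031 0.0095 0 0 2 0.005'); bot.capture('side'); rep()
E
```

```text
t 33.15 cmd [0.4974 0.2617 0.1675] 131.50 meas [0.4975807  0.26204158 0.16714792] 131.48
Ftool [ 0.85 -1.77 -2.31] Mtool [ 0.289 -0.16   0.084] err tool mm [0.13 0.38 0.35] torque -0.076 ring [0.5572 0.1946 0.1672] op 0.13260135811012236
t 33.2 cmd [0.4974 0.2617 0.1675] 131.50 meas [0.49759027 0.26206925 0.16714357] 131.49
Ftool [ 0.48 -2.84 -0.53] Mtool [ 0.287 -0.151  0.133] err tool mm [0.14 0.41 0.36] torque -0.122 ring [0.5572 0.1947 0.1672] op 0.13278583857678375
```

Emit:
apply_moves:
  motion: "0 0.0008 0 0 0 0.5 0.005; 0 0.0016 0 0 0 1 0.005; 0 0.0024 0 0 0 1.5 0.005; -0.0001 0.0031 0 0 0 2 0.005; -0.0001 0.0039 0 0 0 2.5 0.005; -0.0001 0.0039 0 0 0 2.5 0.005; -0.0001 0.0039 0 0 0 2.5 0.005; -0.0001 0.0039 0 0 0 2.5 0.005"

```text
time_s: 34.2
position: [0.5004, 0.2646, 0.167]
tcp_rot: [[-0.629, 0.777, -0.0], [0.777, 0.629, -0.0], [0.0, -0.0, -1.0]]
force: [-2.1, -1.9, 1.4]
opening: 0.134
```

```bash
python3 - <<'E'
from h import *
rep('-0.0001 0.0039 0 0 0 2.5 0.005'); bot.capture('side'); rep()
E
```

```text
t 34.2 cmd [0.5004 0.2642 0.1675] 129.00 meas [0.50042048 0.26458459 0.16702898] 128.99
Ftool [-0.17 -2.8  -1.4 ] Mtool [ 0.443 -0.182  0.172] err tool mm [0.26 0.28 0.47] torque -0.08 ring [0.5571 0.1946 0.167 ] op 0.13441258667387362
t 34.25 cmd [0.5004 0.2642 0.1675] 129.00 meas [0.50044455 0.26459047 0.1670237 ] 128.99
Ftool [ 1.22 -2.37 -0.7 ] Mtool [ 0.513 -0.178  0.103] err tool mm [0.25 0.31 0.48] torque -0.11 ring [0.5571 0.1946 0.167 ] op 0.13711157601887775
```

Emit:
apply_moves:
  motion: "0 0.0008 0 0 0 0.5 0.005; 0 0.0016 0 0 0 1 0.005; 0 0.0024 0 0 0 1.5 0.005; -0.0001 0.0031 0 0 0 2 0.005; -0.0001 0.0039 0 0 0 2.5 0.005; -0.0001 0.0039 0 0 0 2.5 0.005; -0.0001 0.0039 0 0 0 2.5 0.005; -0.0001 0.0039 0 0 0 2.5 0.005"

```text
time_s: 35.25
position: [0.5035, 0.2671, 0.167]
tcp_rot: [[-0.595, 0.804, -0.0], [0.804, 0.595, 0.0], [0.0, -0.0, -1.0]]
force: [-2.6, -0.1, 2.3]
opening: 0.136
```

```bash
python3 - <<'E'
from h import *
rep('-0.0001 0.0039 0 0 0 2.5 0.005'); bot.capture('side'); rep()
E
```

```text
t 35.25 cmd [0.5035 0.2666 0.1675] 126.49 meas [0.50348764 0.26709947 0.16701625] 126.49
Ftool [ 1.44 -2.15 -2.33] Mtool [0.522 0.165 0.088] err tool mm [0.4  0.33 0.48] torque -0.105 ring [0.557  0.1947 0.167 ] op 0.13601696675979089
t 35.3 cmd [0.5035 0.2666 0.1675] 126.49 meas [0.50349402 0.2670852  0.16702344] 126.49
Ftool [ 1.96 -2.35 -1.67] Mtool [0.562 0.162 0.136] err tool mm [0.39 0.33 0.48] torque -0.075 ring [0.557  0.1947 0.167 ] op 0.13464318075260764
```

Emit:
apply_moves:
  motion: "0 0.0008 0 0 0 0.5 0.005; 0 0.0016 0 0 0 1 0.005; 0 0.0024 0 0 0 1.5 0.005; -0.0001 0.0031 0 0 0 2 0.005; -0.0001 0.0039 0 0 0 2.5 0.005; -0.0001 0.0039 0 0 0 2.5 0.005; -0.0001 0.0039 0 0 0 2.5 0.005; -0.0001 0.0039 0 0 0 2.5 0.005"

```text
time_s: 36.3
position: [0.5068, 0.2693, 0.167]
tcp_rot: [[-0.559, 0.829, -0.0], [0.829, 0.559, 0.0], [0.0, 0.0, -1.0]]
force: [-4.7, 2.7, 1.8]
opening: 0.135
```

```bash
python3 - <<'E'
from h import *
rep('-0.0001 0.0039 0 0 0 2.5 0.005'); bot.capture('side'); rep()
E
```

```text
t 36.3 cmd [0.5067 0.2688 0.1675] 123.99 meas [0.5067842  0.26933867 0.16703022] 123.99
Ftool [ 4.87 -2.41 -1.82] Mtool [0.549 0.384 0.152] err tool mm [0.36 0.4  0.47] torque -0.065 ring [0.5571 0.1947 0.167 ] op 0.13494723148347765
t 36.35 cmd [0.5067 0.2688 0.1675] 123.99 meas [0.50674725 0.26932692 0.16701184] 123.99
Ftool [ 3.32 -2.   -0.21] Mtool [0.506 0.416 0.161] err tool mm [0.37 0.36 0.49] torque -0.019 ring [0.5571 0.1947 0.167 ] op 0.133280432326312
```

Emit:
apply_moves:
  motion: "0.0002 0.0008 0 0 0 0.5 0.005; 0.0003 0.0016 0 0 0 1 0.005; 0.0004 0.0024 0 0 0 1.5 0.005; 0.0004 0.0031 0 0 0 2 0.005; 0.0004 0.0039 0.0001 0 0 2.5 0.005; 0.0004 0.0039 0.0001 0 0 2.5 0.005; 0.0004 0.0039 0.0001 0 0 2.5 0.005; 0.0004 0.0039 0.0001 0 0 2.5 0.005"

```text
time_s: 37.35
position: [0.5101, 0.2716, 0.167]
tcp_rot: [[-0.522, 0.853, 0.001], [0.853, 0.522, -0.0], [-0.001, 0.0, -1.0]]
force: [-1.9, -1.3, 0.7]
opening: 0.136
```

```bash
python3 - <<'E'
from h import *
rep('0.0004 0.0039 0.0001 0 0 2.5 0.005'); bot.capture('side'); rep()
E
```

```text
t 37.35 cmd [0.5097 0.2713 0.1674] 121.50 meas [0.51012443 0.271551   0.16698524] 121.50
Ftool [-0.1  -2.33 -0.7 ] Mtool [ 0.586 -0.152  0.124] err tool mm [-0.05  0.51  0.41] torque -0.085 ring [0.5571 0.1948 0.167 ] op 0.1362264348023932
t 37.4 cmd [0.5097 0.2713 0.1674] 121.50 meas [0.51012567 0.27155065 0.16699047] 121.50
Ftool [-0.12 -2.25 -0.73] Mtool [ 0.571 -0.131  0.204] err tool mm [-0.05  0.51  0.41] torque 0.001 ring [0.5571 0.1948 0.167 ] op 0.13578798306281548
```

Emit:
apply_moves:
  motion: "0 0.0008 0 0 0 0.5 0.005; 0 0.0016 0 0 0 1 0.005; 0 0.0024 0 0 0 1.5 0.005; -0.0001 0.0031 0.0001 0 0 2 0.005; -0.0001 0.0039 0.0001 0 0 2.5 0.005; -0.0001 0.0039 0.0001 0 0 2.5 0.005; -0.0001 0.0039 0.0001 0 0 2.5 0.005; -0.0001 0.0039 0.0001 0 0 2.5 0.005"

```text
time_s: 38.4
position: [0.5135, 0.2736, 0.1669]
tcp_rot: [[-0.485, 0.875, 0.001], [0.875, 0.485, -0.0], [-0.0, 0.0, -1.0]]
force: [-2.0, -3.9, 1.5]
opening: 0.138
```

```bash
python3 - <<'E'
from h import *
rep('-0.0001 0.0039 0.0001 0 0 2.5 0.005'); bot.capture('side'); rep()
E
```

```text
t 38.4 cmd [0.513  0.2733 0.1673] 119.00 meas [0.51347837 0.27357438 0.16690203] 119.00
Ftool [-2.41 -3.62 -1.46] Mtool [ 0.565 -0.506  0.146] err tool mm [0.04 0.52 0.4 ] torque -0.18 ring [0.5571 0.1949 0.1669] op 0.13787851979616766
t 38.45 cmd [0.513  0.2733 0.1673] 119.00 meas [0.51346333 0.27358245 0.1668869 ] 119.00
Ftool [-2.4  -2.64 -0.9 ] Mtool [ 0.55  -0.592  0.112] err tool mm [0.06 0.51 0.41] torque -0.126 ring [0.5571 0.1949 0.1669] op 0.13428132205920096
```

Emit:
apply_moves:
  motion: "0 0.0008 0 0 0 0.5 0.005; 0 0.0016 0 0 0 1 0.005; -0.0002 0.0024 0 0 0 1.5 0.005; -0.0002 0.0031 0 0 0 2 0.005; -0.0002 0.0031 0 0 0 2 0.005; -0.0002 0.0031 0 0 0 2 0.005; -0.0002 0.0031 0 0 0 2 0.005; -0.0002 0.0031 0 0 0 2 0.005"

```text
time_s: 39.45
position: [0.5161, 0.275, 0.1669]
tcp_rot: [[-0.454, 0.891, 0.0], [0.891, 0.454, 0.0], [-0.0, 0.0, -1.0]]
force: [-0.5, -4.0, 1.0]
opening: 0.138
```

```bash
python3 - <<'E'
from h import *
rep('-0.0002 0.0031 0 0 0 2 0.005'); bot.capture('side'); rep()
E
```

```text
t 39.45 cmd [0.5159 0.2746 0.1673] 117.00 meas [0.5161393  0.2750199  0.16687481] 117.00
Ftool [-3.36 -2.24 -0.99] Mtool [ 0.537 -0.674  0.127] err tool mm [0.23 0.44 0.43] torque -0.075 ring [0.557  0.1948 0.1669] op 0.13846058855357038
t 39.5 cmd [0.5159 0.2746 0.1673] 117.00 meas [0.51614743 0.27500913 0.1668924 ] 117.00
Ftool [-2.98 -1.75 -0.87] Mtool [ 0.446 -0.696  0.086] err tool mm [0.22 0.45 0.41] torque -0.072 ring [0.557  0.1948 0.1669] op 0.1358951324131062
```

Not there yet, so I continue.

Emit:
apply_moves:
  motion: "0 0.0008 0 0 0 0.5 0.005; 0 0.0016 0 0 0 1 0.005; -0.0001 0.0024 0 0 0 1.5 0.005; -0.0002 0.0031 0.0001 0 0 2 0.005; -0.0003 0.0039 0.0001 0 0 2.5 0.005; -0.0003 0.0039 0.0001 0 0 2.5 0.005; -0.0003 0.0039 0.0001 0 0 2.5 0.005; -0.0003 0.0039 0.0001 0 0 2.5 0.005"

```text
time_s: 40.5
position: [0.5197, 0.2767, 0.1668]
tcp_rot: [[-0.415, 0.91, 0.0], [0.91, 0.415, 0.0], [0.0, 0.0, -1.0]]
force: [-1.1, -3.4, 1.3]
opening: 0.135
```

```bash
python3 - <<'E'
from h import *
rep('-0.0003 0.0039 0.0001 0 0 2.5 0.005'); bot.capture('side'); rep()
E
```

```text
t 40.5 cmd [0.5195 0.2761 0.1672] 114.50 meas [0.51966442 0.27668661 0.16679468] 114.50
Ftool [-2.62 -2.44 -1.34] Mtool [ 0.413 -0.539  0.097] err tool mm [0.44 0.42 0.41] torque -0.123 ring [0.557  0.1948 0.1668] op 0.13450389782961306
t 40.55 cmd [0.5195 0.2761 0.1672] 114.50 meas [0.51969324 0.27666337 0.166789  ] 114.49
Ftool [-1.52 -2.1  -1.08] Mtool [ 0.47  -0.549  0.126] err tool mm [0.41 0.44 0.41] torque -0.063 ring [0.557  0.1948 0.1668] op 0.13218195576252934
```

Emit:
apply_moves:
  motion: "0 0.0008 0 0 0 0.5 0.005; 0 0.0016 0 0 0 1 0.005; 0 0.0024 0 0 0 1.5 0.005; -0.0001 0.0031 0 0 0 2 0.005; -0.0001 0.0031 0 0 0 2 0.005; -0.0001 0.0031 0 0 0 2 0.005; -0.0001 0.0031 0 0 0 2 0.005; -0.0001 0.0031 0 0 0 2 0.005"

```text
time_s: 41.55
position: [0.5225, 0.2778, 0.1668]
tcp_rot: [[-0.383, 0.924, 0.0], [0.924, 0.383, 0.0], [0.0, 0.0, -1.0]]
force: [-1.6, -1.2, 0.9]
opening: 0.136
```

```bash
python3 - <<'E'
from h import *
rep('-0.0001 0.0031 0 0 0 2 0.005'); bot.capture('side'); rep()
E
```

```text
t 41.55 cmd [0.5223 0.2773 0.1672] 112.50 meas [0.52252665 0.27784476 0.16678044] 112.49
Ftool [-0.48 -1.91 -0.94] Mtool [ 0.336 -0.319  0.09 ] err tool mm [0.42 0.39 0.42] torque -0.082 ring [0.557  0.1947 0.1668] op 0.13563321901763145
t 41.6 cmd [0.5223 0.2773 0.1672] 112.50 meas [0.52252647 0.27784907 0.16676874] 112.49
Ftool [-0.75 -1.19 -1.67] Mtool [ 0.439 -0.331  0.052] err tool mm [0.42 0.39 0.43] torque -0.055 ring [0.557  0.1947 0.1667] op 0.13532665324968932
```

Emit:
apply_moves:
  motion: "0 0.0008 0 0 0 0.5 0.005; 0 0.0016 0 0 0 1 0.005; 0 0.0024 0 0 0 1.5 0.005; -0.0001 0.0031 0.0001 0 0 2 0.005; -0.0001 0.0031 0.0001 0 0 2 0.005; -0.0001 0.0031 0.0001 0 0 2 0.005; -0.0001 0.0031 0.0001 0 0 2 0.005; -0.0001 0.0031 0.0001 0 0 2 0.005"

```text
time_s: 42.6
position: [0.5255, 0.279, 0.1667]
tcp_rot: [[-0.35, 0.937, 0.0], [0.937, 0.35, 0.0], [0.0, 0.0, -1.0]]
force: [-1.9, -0.1, 1.4]
opening: 0.131
```

```bash
python3 - <<'E'
from h import *
rep('-0.0001 0.0031 0.0001 0 0 2 0.005'); bot.capture('side'); rep()
E
```

```text
t 42.6 cmd [0.5252 0.2784 0.1671] 110.49 meas [0.52545542 0.27897334 0.16672038] 110.49
Ftool [ 0.59 -1.83 -1.37] Mtool [ 0.305 -0.074  0.091] err tool mm [0.46 0.41 0.38] torque -0.073 ring [0.557  0.1947 0.1667] op 0.13119865581998422
t 42.65 cmd [0.5252 0.2784 0.1671] 110.49 meas [0.52546944 0.27896404 0.16670448] 110.49
Ftool [ 1.18 -1.17 -1.15] Mtool [ 0.371 -0.074  0.057] err tool mm [0.44 0.42 0.4 ] torque -0.048 ring [0.557  0.1947 0.1667] op 0.12889958957595565
```

Emit:
apply_moves:
  motion: "0 0.0008 0 0 0 0.5 0.005; 0 0.0016 0 0 0 1 0.005; 0 0.0024 0 0 0 1.5 0.005; -0.0001 0.0031 0 0 0 2 0.005; -0.0001 0.0031 0 0 0 2 0.005; -0.0001 0.0031 0 0 0 2 0.005; -0.0001 0.0031 0 0 0 2 0.005; -0.0001 0.0031 0 0 0 2 0.005"

```text
time_s: 43.65
position: [0.5284, 0.2799, 0.1667]
tcp_rot: [[-0.317, 0.948, 0.0], [0.948, 0.317, 0.0], [0.0, 0.0, -1.0]]
force: [-1.9, 2.1, 1.5]
opening: 0.135
```

```bash
python3 - <<'E'
from h import *
rep('-0.0001 0.0031 0 0 0 2 0.005'); bot.capture('side'); rep()
E
```

```text
t 43.65 cmd [0.5282 0.2794 0.1671] 108.50 meas [0.52839988 0.27993925 0.16668642] 108.49
Ftool [ 2.63 -1.08 -1.46] Mtool [0.35  0.174 0.073] err tool mm [0.44 0.4  0.41] torque -0.024 ring [0.5569 0.1946 0.1667] op 0.13514620217741524
t 43.7 cmd [0.5282 0.2794 0.1671] 108.50 meas [0.52837572 0.27995674 0.16667551] 108.49
Ftool [ 1.59 -1.72 -2.1 ] Mtool [0.358 0.132 0.053] err tool mm [0.47 0.38 0.42] torque -0.102 ring [0.5569 0.1946 0.1666] op 0.13547106582815754
```

Emit:
apply_moves:
  motion: "0.0001 0.0008 0 0 0 0.5 0.005; 0.0002 0.0016 0 0 0 1 0.005; 0.0002 0.0024 0 0 0 1.5 0.005; 0.0002 0.0031 0.0001 0 0 2 0.005; 0.0002 0.0031 0.0001 0 0 2 0.005; 0.0002 0.0031 0.0001 0 0 2 0.005; 0.0002 0.0031 0.0001 0 0 2 0.005; 0.0002 0.0031 0.0001 0 0 2 0.005"

```text
time_s: 44.7
position: [0.5314, 0.2809, 0.1666]
tcp_rot: [[-0.284, 0.959, 0.0], [0.959, 0.284, -0.0], [-0.0, 0.0, -1.0]]
force: [-1.9, 1.0, 2.2]
opening: 0.137
```

```bash
python3 - <<'E'
from h import *
rep('0.0002 0.0031 0.0001 0 0 2 0.005'); bot.capture('side'); rep()
E
```

```text
t 44.7 cmd [0.531  0.2806 0.167 ] 106.50 meas [0.531374   0.28090786 0.16660805] 106.49
Ftool [ 1.47 -1.56 -2.21] Mtool [ 0.345 -0.12   0.001] err tool mm [0.23 0.42 0.39] torque -0.139 ring [0.5569 0.1946 0.1666] op 0.13747245674624364
t 44.75 cmd [0.531  0.2806 0.167 ] 106.50 meas [0.53135058 0.28090208 0.16658507] 106.49
Ftool [ 1.41 -1.87 -1.69] Mtool [ 0.398 -0.069  0.009] err tool mm [0.24 0.39 0.41] torque -0.159 ring [0.5569 0.1946 0.1666] op 0.13309047129523222
```

Emit:
apply_moves:
  motion: "0 0.0008 0 0 0 0.5 0.005; 0 0.0016 0 0 0 1 0.005; 0 0.0024 0 0 0 1.5 0.005; -0.0001 0.0031 0 0 0 2 0.005; -0.0001 0.0031 0 0 0 2 0.005; -0.0001 0.0031 0 0 0 2 0.005; -0.0001 0.0031 0 0 0 2 0.005; -0.0001 0.0031 0 0 0 2 0.005"

```text
time_s: 45.75
position: [0.5344, 0.2817, 0.1666]
tcp_rot: [[-0.25, 0.968, 0.0], [0.968, 0.25, -0.0], [-0.0, 0.0, -1.0]]
force: [-2.0, 0.6, 2.1]
opening: 0.133
```

```bash
python3 - <<'E'
from h import *
rep('-0.0001 0.0031 0 0 0 2 0.005'); bot.capture('side'); rep()
E
```

```text
t 45.75 cmd [0.534  0.2813 0.167 ] 104.50 meas [0.53435373 0.28173723 0.16656913] 104.49
Ftool [ 1.08 -1.82 -2.15] Mtool [ 0.254 -0.163  0.062] err tool mm [0.3  0.4  0.43] torque -0.102 ring [0.5569 0.1946 0.1666] op 0.13336633061355574
t 45.8 cmd [0.534  0.2813 0.167 ] 104.50 meas [0.53433543 0.28174383 0.1665741 ] 104.49
Ftool [ 0.16 -1.74 -1.58] Mtool [ 0.33  -0.164  0.057] err tool mm [0.31 0.38 0.43] torque -0.1 ring [0.5569 0.1946 0.1666] op 0.13051223901892123
```

Emit:
apply_moves:
  motion: "0 0.0008 0 0 0 0.5 0.005; 0 0.0016 0 0 0 1 0.005; 0 0.0024 0 0 0 1.5 0.005; -0.0001 0.0031 0 0 0 2 0.005; -0.0001 0.0031 0 0 0 2 0.005; -0.0001 0.0031 0 0 0 2 0.005; -0.0001 0.0031 0 0 0 2 0.005; -0.0001 0.0031 0 0 0 2 0.005"

```text
time_s: 46.8
position: [0.5373, 0.2825, 0.1666]
tcp_rot: [[-0.216, 0.976, 0.0], [0.976, 0.216, 0.0], [0.0, 0.0, -1.0]]
force: [-1.3, 0.7, 0.8]
opening: 0.131
```

```bash
python3 - <<'E'
from h import *
rep('-0.0001 0.0031 0 0 0 2 0.005'); bot.capture('side'); rep()
E
```

```text
t 46.8 cmd [0.5371 0.282  0.167 ] 102.50 meas [0.53733357 0.28245937 0.16655245] 102.49
Ftool [ 0.99 -1.07 -0.79] Mtool [ 0.305 -0.155  0.039] err tool mm [0.36 0.35 0.45] torque -0.057 ring [0.5568 0.1946 0.1665] op 0.13142102147483486
t 46.85 cmd [0.5371 0.282  0.167 ] 102.50 meas [0.53732332 0.28246182 0.16654551] 102.50
Ftool [-0.39 -0.43 -0.97] Mtool [ 0.273 -0.182  0.035] err tool mm [0.37 0.34 0.45] torque -0.004 ring [0.5568 0.1946 0.1665] op 0.13341608161251944
```

Emit:
apply_moves:
  motion: "0 0.0008 0 0 0 0.5 0.005; 0 0.0016 0 0 0 1 0.005; 0 0.0024 0 0 0 1.5 0.005; -0.0001 0.0031 0.0001 0 0 2 0.005; -0.0001 0.0031 0.0001 0 0 2 0.005; -0.0001 0.0031 0.0001 0 0 2 0.005; -0.0001 0.0031 0.0001 0 0 2 0.005; -0.0001 0.0031 0.0001 0 0 2 0.005"

```text
time_s: 47.85
position: [0.5404, 0.2831, 0.1665]
tcp_rot: [[-0.182, 0.983, 0.0], [0.983, 0.182, 0.0], [0.0, 0.0, -1.0]]
force: [-1.3, 0.2, 2.0]
opening: 0.137
```

```bash
python3 - <<'E'
from h import *
rep('-0.0001 0.0031 0.0001 0 0 2 0.005'); bot.capture('side'); rep()
E
```

```text
t 47.85 cmd [0.5401 0.2826 0.1669] 100.49 meas [0.54036595 0.28306139 0.16646377] 100.49
Ftool [ 0.41 -1.23 -1.97] Mtool [ 0.293 -0.182  0.044] err tool mm [0.41 0.33 0.44] torque -0.067 ring [0.5568 0.1946 0.1665] op 0.13679718018963008
t 47.9 cmd [0.5401 0.2826 0.1669] 100.49 meas [0.54039426 0.28308077 0.1664831 ] 100.49
Ftool [ 0.48 -1.93 -1.67] Mtool [ 0.225 -0.135  0.003] err tool mm [0.42 0.36 0.42] torque -0.171 ring [0.5568 0.1946 0.1665] op 0.13468472190750577
```

Emit:
apply_moves:
  motion: "0 0.0008 0 0 0 0.5 0.005; 0 0.0016 0 0 0 1 0.005; 0 0.0024 0 0 0 1.5 0.005; -0.0001 0.0031 0 0 0 2 0.005; -0.0001 0.0031 0 0 0 2 0.005; -0.0001 0.0031 0 0 0 2 0.005; -0.0001 0.0031 0 0 0 2 0.005; -0.0001 0.0031 0 0 0 2 0.005"

```text
time_s: 48.9
position: [0.5435, 0.2836, 0.1665]
tcp_rot: [[-0.148, 0.989, 0.0], [0.989, 0.148, 0.0], [0.0, 0.0, -1.0]]
force: [-0.5, 1.1, 1.4]
opening: 0.133
```

```bash
python3 - <<'E'
from h import *
rep('-0.0001 0.0031 0 0 0 2 0.005'); bot.capture('side'); rep()
E
```

```text
t 48.9 cmd [0.5432 0.2831 0.1669] 98.50 meas [0.54346876 0.28356394 0.16647681] 98.49
Ftool [ 1.14 -0.35 -1.44] Mtool [ 0.266 -0.049 -0.033] err tool mm [0.45 0.36 0.42] torque -0.065 ring [0.5568 0.1946 0.1665] op 0.13324530334081114
t 48.95 cmd [0.5432 0.2831 0.1669] 98.50 meas [0.54343985 0.28354043 0.16645688] 98.49
Ftool [ 0.49 -0.36 -1.03] Mtool [ 0.226 -0.024 -0.081] err tool mm [0.43 0.32 0.44] torque -0.113 ring [0.5567 0.1945 0.1664] op 0.1343939706084559
```

Emit:
apply_moves:
  motion: "0 0.0008 0 0 0 0.5 0.005; 0 0.0016 0 0 0 1 0.005; 0 0.0024 0 0 0 1.5 0.005; -0.0001 0.0031 0 0 0 2 0.005; -0.0001 0.0031 0 0 0 2 0.005; -0.0001 0.0031 0 0 0 2 0.005; -0.0001 0.0031 0 0 0 2 0.005; -0.0001 0.0031 0 0 0 2 0.005"

```text
time_s: 49.95
position: [0.5459, 0.2839, 0.1663]
tcp_rot: [[-0.113, 0.994, -0.001], [0.994, 0.113, -0.0], [0.0, -0.001, -1.0]]
force: [-4.5, 1.7, 1.9]
opening: 0.135
```

```bash
python3 - <<'E'
from h import *
rep('-0.0001 0.0031 0 0 0 2 0.005'); bot.capture('side'); rep()
E
```

```text
t 49.95 cmd [0.5463 0.2834 0.1669] 96.50 meas [0.54590569 0.28387851 0.16631397] 96.49
Ftool [ 2.2  -4.31 -1.85] Mtool [ 0.812  0.128 -0.24 ] err tool mm [ 0.49 -0.3   0.59] torque -0.627 ring [0.5561 0.1945 0.1663] op 0.1347886624856811
t 50.0 cmd [0.5463 0.2834 0.1669] 96.50 meas [0.54596038 0.28386553 0.16630612] 96.49
Ftool [ 1.8  -4.81 -1.79] Mtool [ 0.852  0.143 -0.222] err tool mm [ 0.47 -0.25  0.59] torque -0.655 ring [0.5561 0.1944 0.1663] op 0.13724454188459517
```

The end is felt: torque jumped to about 0.64 N·m and the arm lags by 0.6 mm. I'll add a small nudge to reach mid-band.

Emit:
apply_moves:
  motion: "0 0.0003 0 0 0 0.2 0.005; 0 0.0006 0 0 0 0.4 0.005; 0 0.0006 0 0 0 0.4 0.005; 0 0.0006 0 0 0 0.4 0.005; 0 0.0006 0 0 0 0.4 0.005; 0 0.0006 0 0 0 0.4 0.005; 0 0.0006 0 0 0 0.4 0.005; 0 0.0006 0 0 0 0.4 0.005"

```text
time_s: 51.0
position: [0.5464, 0.2839, 0.1663]
tcp_rot: [[-0.106, 0.994, -0.001], [0.994, 0.106, -0.0], [-0.0, -0.001, -1.0]]
force: [-5.6, 1.4, 1.7]
opening: 0.136
```

```bash
python3 - <<'E'
from h import *
rep('0 0.0006 0 0 0 0.4 0.005'); bot.capture('side'); rep(); bot.capture('side'); rep()
E
```

```text
t 51.0 cmd [0.5469 0.2835 0.1669] 96.09 meas [0.54637479 0.28391905 0.16629145] 96.11
Ftool [ 2.02 -5.37 -1.67] Mtool [ 0.929  0.152 -0.306] err tool mm [ 0.47 -0.44  0.61] torque -0.789 ring [0.556  0.1944 0.1663] op 0.13566637432904988
t 51.05 cmd [0.5469 0.2835 0.1669] 96.09 meas [0.54641341 0.28392062 0.16630694] 96.10
Ftool [ 2.4  -4.79 -2.98] Mtool [ 0.925  0.149 -0.291] err tool mm [ 0.47 -0.4   0.59] torque -0.722 ring [0.556  0.1944 0.1663] op 0.13391393390514023
t 51.1 cmd [0.5469 0.2835 0.1669] 96.09 meas [0.5463878  0.28392159 0.16628582] 96.10
Ftool [ 1.56 -5.33 -3.74] Mtool [ 0.879  0.162 -0.306] err tool mm [ 0.47 -0.42  0.61] torque -0.786 ring [0.556  0.1944 0.1663] op 0.13550900896191057
```

Torque is about 0.77 N·m, within the snug band. I'll back off within the play and lift clear.

Emit:
apply_moves:
  motion: "-0.0001 -0.0039 0 0 0 -2.5 0.005; -0.0003 -0.0071 0 0 0 -4.5 0.005; -0.0003 -0.0071 -0.008 0 0 -4.5 0.005; -0.0003 -0.0071 -0.022 0 0 -4.5 0.005; -0.0003 -0.0071 -0.04 0 0 -4.5 0.005; -0.0003 -0.0071 -0.054 0 0 -4.5 0.005; -0.0003 -0.0071 -0.061 0 0 -4.5 0.005; -0.0003 -0.0071 -0.0635 0 0 -4.5 0.005"

```text
time_s: 52.1
position: [0.5403, 0.2828, 0.2305]
tcp_rot: [[-0.184, 0.983, 0.001], [0.983, 0.184, 0.0], [-0.0, 0.001, -1.0]]
force: [-0.1, -0.2, -1.5]
opening: 0.133
```

```bash
python3 - <<'E'
from h import *
rep('-0.0003 -0.0071 -0.0635 0 0 -4.5 0.005')
im,C=snap('side','s8'); cv2.imwrite('pics/s8z.png',cv2.resize(im[110:210,270:400,::-1],None,fx=6,fy=6,interpolation=cv2.INTER_CUBIC))
snap('wrist','w8')
p,R=getcmd(); 
rows(lerp(p,100.59,[.525,.36,.23],145,7),.005)
E
```

```text
t 52.1 cmd [0.5398 0.2824 0.2304] 100.59 meas [0.54025521 0.2827533  0.23054291] 100.59
Ftool [-0.21 -0.17  1.54] Mtool [ 0.076 -0.046  0.037] err tool mm [ 0.23  0.47 -0.14] torque 0.022 ring [0.5568 0.1943 0.2306] op 0.13272011457923677
0.0113 -0.0000 0.0001 0.00 0.00 -6.34 0.005; 0.0226 -0.0001 0.0001 0.00 0.00 -12.68 0.005; 0.0338 -0.0001 0.0002 0.00 0.00 -19.03 0.005; 0.0451 -0.0002 0.0002 0.00 0.00 -25.37 0.005; 0.0564 -0.0002 0.0003 0.00 0.00 -31.72 0.005; 0.0677 -0.0003 0.0003 0.00 0.00 -38.06 0.005; 0.0790 -0.0003 0.0004 0.00 0.00 -44.41 0.005; 0.0790 -0.0003 0.0004 0.00 0.00 -44.41 0.005
```

View pics/s8z.png

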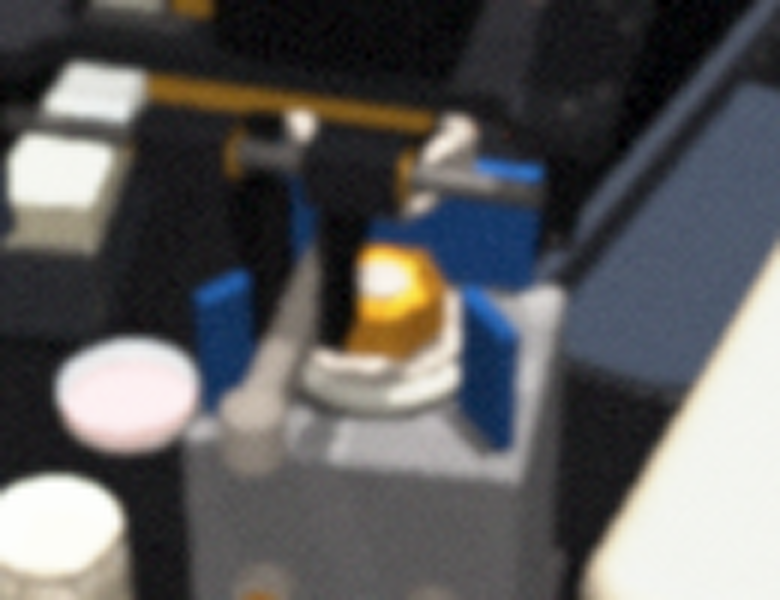

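View pics/w8.png

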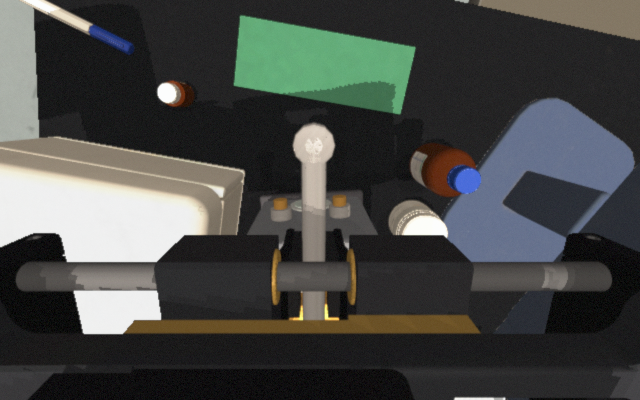

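Grip is unchanged: the knob is at (313,145). Now I return to the mat.

Emit:
apply_moves:
  motion: "0.015 0 0 0 0 -6 0.005; 0.035 0 0 0 0 -14 0.005; 0.055 0 0 0 0 -23 0.005; 0.075 0 0 0 0 -32 0.005; 0.095 0 0 0 0 -41 0.005; 0.11 0 0 0 0 -50 0.005; 0.12 0 0 0 0 -58 0.005; 0.125 0 0 0 0 -65 0.005"

```text
time_s: 53.2
position: [0.5163, 0.4061, 0.2288]
tcp_rot: [[-0.97, 0.244, -0.002], [0.244, 0.97, -0.001], [0.001, -0.001, -1.0]]
force: [0.5, 0.0, -0.6]
opening: 0.134
```

```bash
python3 - <<'E'
from h import *
rep('0.125 0 0 0 0 -65 0.005')
p,R=getcmd(); 
rows([(p*(1-a)+np.array([.5,.4055,z])*a if 0 else np.r_[(p*(1-a)+np.array([.5,.4055,0])*a)[:2],z],165.59+(180.5-165.59)*a) for a,z in ((.3,.22),(.65,.19),(.9,.15),(1,.11),(1,.08),(1,.055),(1,.035),(1,.025))],.005)
E
```

```text
t 53.2 cmd [0.5168 0.4053 0.2304] 165.59 meas [0.51630388 0.40612848 0.22881465] 165.88
Ftool [-0.48  0.14  0.55] Mtool [ 0.031  0.016 -0.079] err tool mm [0.73 0.66 1.59] torque -0.066 ring [0.6036 0.3842 0.2287] op 0.13392151135733704
0.0049 -0.0012 0.0104 0.00 0.00 -4.47 0.005; 0.0106 -0.0026 0.0404 0.00 0.00 -9.69 0.005; 0.0147 -0.0036 0.0804 0.00 0.00 -13.41 0.005; 0.0164 -0.0040 0.1204 0.00 0.00 -14.90 0.005; 0.0164 -0.0040 0.1504 0.00 0.00 -14.90 0.005; 0.0164 -0.0040 0.1754 0.00 0.00 -14.90 0.005; 0.0164 -0.0040 0.1954 0.00 0.00 -14.90 0.005; 0.0164 -0.0040 0.2054 0.00 0.00 -14.90 0.005
```

Emit:
apply_moves:
  motion: "0.005 -0.001 0.01 0 0 -4.5 0.005; 0.011 -0.003 0.04 0 0 -9.5 0.005; 0.015 -0.004 0.08 0 0 -13.4 0.005; 0.0164 -0.004 0.12 0 0 -14.9 0.005; 0.0164 -0.004 0.15 0 0 -14.9 0.005; 0.0164 -0.004 0.175 0 0 -14.9 0.005; 0.0164 -0.004 0.195 0 0 -14.9 0.005; 0.0164 -0.004 0.205 0 0 -14.9 0.005"

```text
time_s: 54.2
position: [0.4995, 0.4055, 0.0233]
tcp_rot: [[-1.0, -0.009, -0.002], [-0.009, 1.0, -0.001], [0.002, -0.001, -1.0]]
force: [-0.2, 0.3, -0.7]
opening: 0.135
```

```bash
python3 - <<'E'
from h import *
rep('0.0164 -0.004 0.205 0 0 -14.9 0.005')
snap('wrist','w9'); im,C=snap('top','t9'); cv2.imwrite('pics/t9z.png',cv2.resize(im[150:270,215:335,::-1],None,fx=5,fy=5,interpolation=cv2.INTER_CUBIC))
E
```

```text
t 54.2 cmd [0.5    0.4055 0.0254] -179.50 meas [0.49950702 0.40552453 0.02332918] -179.50
Ftool [0.15 0.31 0.69] Mtool [-0.065  0.059  0.04 ] err tool mm [0.46 0.01 2.07] torque 0.068 ring [0.5895 0.4063 0.0232] op 0.13498067438273428
```

View pics/t9z.png

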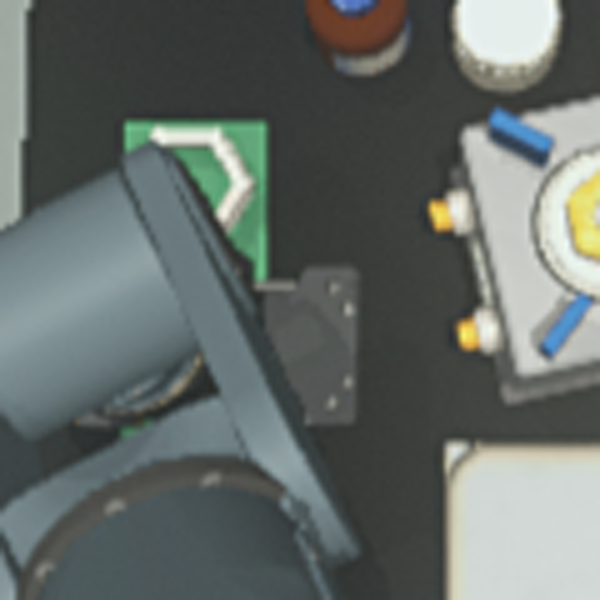

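Emit:
apply_moves:
  motion: "0 0 0.006 0 0 0 0.005; 0 0 0.011 0 0 0 0.005; 0 0 0.014 0 0 0 0.005; 0 0 0.016 0 0 0 0.005; 0 0 0.0172 0 0 0 0.005; 0 0 0.018 0 0 0 0.005; 0 0 0.018 0 0 0 0.005; 0 0 0.018 0 0 0 0.005"

```text
time_s: 55.3
position: [0.5002, 0.4059, 0.007]
tcp_rot: [[-1.0, -0.009, 0.0], [-0.009, 1.0, 0.0], [-0.0, 0.0, -1.0]]
force: [0.0, -0.6, -1.9]
opening: 0.133
```

```bash
python3 - <<'E'
from h import *
rep('0 0 0.018 0 0 0 0.005')
E
```

```text
t 55.3 cmd [0.5    0.4055 0.0074] -179.50 meas [0.50021205 0.40593584 0.00701538] -179.50
Ftool [-0.01 -0.63  1.86] Mtool [-0.023  0.059  0.025] err tool mm [-0.25  0.42  0.38] torque -0.032 ring [0.5902 0.4067 0.007 ] op 0.13279140136205855
```

Emit:
apply_moves:
  motion: "0 0 0.0004 0 0 0 0.005; 0 0 0.0007 0 0 0 0.005; 0 0 0.0007 0 0 0 0.02; 0 0 0.0007 0 0 0 0.04; 0 0 0.0007 0 0 0 0.06; 0 0 0.0007 0 0 0 0.06; 0 0 0.0007 0 0 0 0.06; 0 0 0.0007 0 0 0 0.06"

```text
time_s: 56.3
position: [0.5001, 0.4059, 0.0062]
tcp_rot: [[-1.0, -0.009, -0.0], [-0.009, 1.0, -0.0], [0.0, -0.0, -1.0]]
force: [-0.2, -0.6, 1.0]
opening: 0.661
```

```bash
python3 - <<'E'
from h import *
rep('0 0 0.0007 0 0 0 0.06')
E
```

```text
t 56.3 cmd [0.5    0.4055 0.0067] -179.50 meas [0.50014422 0.40591296 0.00623055] -179.50
Ftool [ 0.23 -0.55 -1.04] Mtool [-0.063 -0.024 -0.033] err tool mm [-0.18  0.39  0.47] torque -0.083 ring [0.5901 0.4067 0.0062] op 0.6609303736893534
```

Released. I retreat straight up, then take a look from further away.

Emit:
apply_moves:
  motion: "0 0 -0.012 0 0 0 0.06; 0 0 -0.035 0 0 0 0.06; 0 0 -0.07 0 0 0 0.06; 0 0 -0.11 0 0 0 0.06; -0.03 0 -0.15 0 0 0 0.06; -0.06 0 -0.19 0 0 0 0.06; -0.085 0 -0.21 0 0 0 0.06; -0.095 0 -0.213 0 0 0 0.06"

```text
time_s: 57.3
position: [0.5974, 0.407, 0.2223]
tcp_rot: [[-1.0, -0.008, 0.005], [-0.008, 1.0, 0.002], [-0.005, 0.002, -1.0]]
force: [-0.4, -0.5, -1.2]
opening: 0.691
```

```bash
python3 - <<'E'
from h import *
rep('-0.095 0 -0.213 0 0 0 0.06')
snap('wrist','w10'); snap('side','s10'); rep()
im=cv2.imread('pics/s10.png'); cv2.imwrite('pics/s10z.png',cv2.resize(im[130:320,245:395],None,fx=3.1,fy=3.1,interpolation=cv2.INTER_CUBIC))
E
```

```text
t 57.3 cmd [0.595  0.4063 0.2197] -179.50 meas [0.5973666  0.40695743 0.22226293] -179.55
Ftool [ 0.44 -0.53  1.16] Mtool [-0.004  0.04  -0.011] err tool mm [-2.42  0.61 -2.55] torque -0.058 ring [0.6874 0.4077 0.2227] op 0.6905971928919289
t 57.4 cmd [0.595  0.4063 0.2197] -179.50 meas [0.59541083 0.40633723 0.21910244] -179.55
Ftool [ 0.3  -0.12  0.89] Mtool [-0.019  0.101 -0.009] err tool mm [-0.44 -0.    0.6 ] torque -0.02 ring [0.6854 0.407  0.2191] op 0.6860051327107676
```

View pics/w10.png

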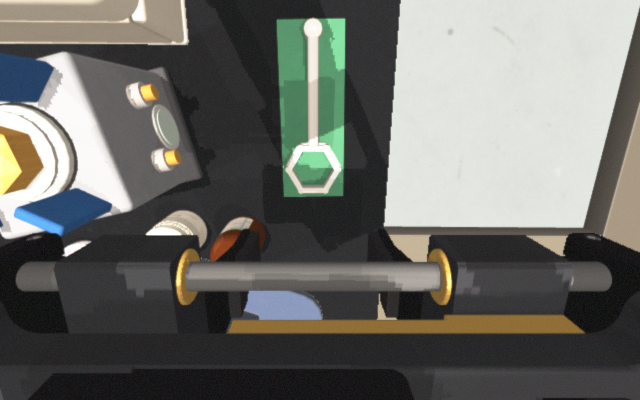

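View pics/s10z.png

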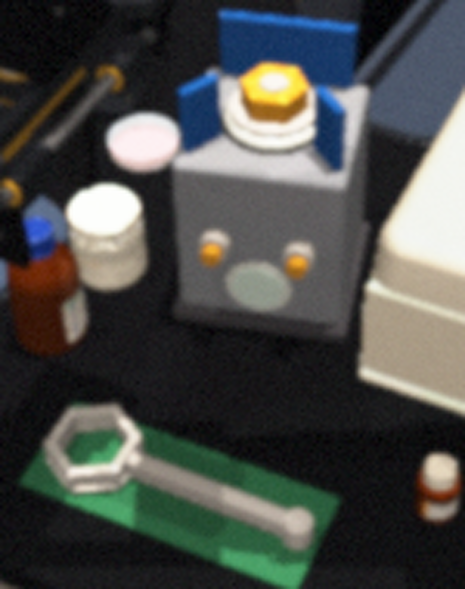

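The wrench lies flat and centred on the mat: ring at (313,168), knob at (312,28), mat spanning columns 277–345. The bystanders are where they were and the stud stands proud of the nut. Handing in.

```bash
python3 - <<'E'
from h import *
print(bot.hand_in())
E
```

```text
the job is handed in; nothing more can be done
None
```

I tightened the nut clockwise with the ring wrench in three reseated strokes until the end could be felt. Then I laid the wrench back on the mat, let go and handed the job in at about 57 s of the 72 s allowed.

- **Torque:** On the last step the measured torque jumped from about 0.1 N·m to 0.65 N·m. After a 0.4° nudge it held at 0.72–0.79 N·m, inside the 0.6–1.1 N·m snug band. The readings during free turning were 0 to 0.18 N·m, mostly below the stated 0.2 N·m friction, so the true torque may be up to about 0.1 N·m higher.
- **Wrench and surroundings:** The final pictures show the wrench flat and along the mat. I set it about 4 mm nearer the mat's middle than it first lay. The bottles, jar and dish look unmoved, and nothing touches the gripper.
- **Walls:** The handle stayed about 4° or more short of the walls on every stroke.
- **Where checks disagreed:** The seated height of the wrench suggested the cover would close about 30–40° earlier than it did, so I relied on torque for the end. I did not measure the cover gap directly; that it is closed rests on the torque rise and the total turn of about 115°.

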